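# Pack the press plates onto the drying bed

## Task

The drying bed is running: first flip its isolator toggle fully over to off while the plates are still on the bench. Then pack every washed press plate on the bench onto the bed, each lying flat on the bed's floor inside the rim, grip upward, with no plate on top of another; a full set fits only like a puzzle, so turn them to suit. When all are in, flip the isolator fully back on, and leave the other things on the bench alone.

Things in the scene. Friction and masses are not known exactly. Their poses are not given: they have to be found in the camera images.
- bed: Low steel drying bed with a black floor, a fixed tray. Outside 144 (x) by 264 (y) by 34 mm tall, inside 124 by 244 mm; floor 25 mm above its origin, rim 10 mm thick, 9 mm above the floor. Origin: centre of the underside; z up. The inside holds a grid of 3 (x) by 6 (y) squares of 40 mm; each plate is made of such squares less 4 mm overall; all six fill the 18 squares.
- isolator_box: Grey isolator box, fixed, 84 mm (x) by 60 mm (y) by 35 mm tall, a red toggle on its top. Origin: centre of the underside; z up; the end at +x has a green strip (on side), the end at -x a white strip (off side).
- isolator (a joint): Angle of the red toggle about the box's y axis: 0 = off, leaning 0.6 rad from upright to the box's -x (white) end; 1.2 = on, leaning 0.6 rad to +x (green). Over-centre: upright at 0.6, it drops by its own weight to the stop of the side it is left on; about 1 N at the tip moves it. It can be pushed over from the side with shut fingers.
- isolator_pivot (a point): The toggle's hinge, over the centre of the box, 36 mm above its underside.
- isolator_tip (a point): Middle of the outer end of the red toggle, 62 mm from the hinge (51 mm above it at either stop, 35 mm to the side). The red end (outer 30 mm) is 14 mm thick and 34 mm wide along the hinge line.
- plate_l4: Blue L-shaped press plate, hard plastic 8 mm thick, 110 g: a straight arm 36 mm wide (y -18 to 18 mm) from x = -48 to 68 mm, with a foot 36 mm wide (x = -48 to -12 mm) reaching out to y = 58 mm; on it a pale wooden grip bar 30 mm long (x), 14 mm thick (y), 34 mm tall (42 mm in all). Origin: on the underside below the middle of the bar; z up. May be absent.
- plate_j4: Green J-shaped (mirror image of the blue one) press plate, hard plastic 8 mm thick, 110 g: a straight arm 36 mm wide (y -18 to 18 mm) from x = -48 to 68 mm, with a foot 36 mm wide (x = -48 to -12 mm) reaching out to y = -58 mm; on it a pale wooden grip bar 30 mm long (x), 14 mm thick (y), 34 mm tall (42 mm in all). Origin: on the underside below the middle of the bar; z up. May be absent.
- plate_l3a: Yellow short L-shaped press plate, hard plastic 8 mm thick, 85 g: a straight arm 36 mm wide (y -18 to 18 mm) from x = -31 to 45 mm, with a foot 36 mm wide (x = -31 to 5 mm) reaching out to y = 58 mm; on it a pale wooden grip bar 30 mm long (x), 14 mm thick (y), 34 mm tall (42 mm in all). Origin: on the underside below the middle of the bar; z up. May be absent.
- plate_l3b: Orange short L-shaped press plate, hard plastic 8 mm thick, 85 g: a straight arm 36 mm wide (y -18 to 18 mm) from x = -31 to 45 mm, with a foot 36 mm wide (x = -31 to 5 mm) reaching out to y = 58 mm; on it a pale wooden grip bar 30 mm long (x), 14 mm thick (y), 34 mm tall (42 mm in all). Origin: on the underside below the middle of the bar; z up. May be absent.
- plate_i2a: Red press plate, hard plastic 8 mm thick, 60 g: a plain rectangle, x -38 to 38 mm, y -18 to 18 mm; on it a pale wooden grip bar 30 mm long (x), 14 mm thick (y), 34 mm tall (42 mm in all). Origin: on the underside below the middle of the bar; z up. May be absent.
- plate_i2b: White press plate, hard plastic 8 mm thick, 60 g: a plain rectangle, x -38 to 38 mm, y -18 to 18 mm; on it a pale wooden grip bar 30 mm long (x), 14 mm thick (y), 34 mm tall (42 mm in all). Origin: on the underside below the middle of the bar; z up. May be absent.
- bowl: Blue bowl, 90 mm across, 45 mm tall; bystander. Origin under its centre.
- spray: Amber bottle with a red cap, 70 mm across, 170 mm tall; bystander. Origin under its centre.
- jar: White jar, 60 mm across, 80 mm tall; bystander. Origin under its centre.
- spatula: Spatula lying flat; bystander.
- cup: White cup, 70 mm across, 80 mm tall; bystander. Origin under its centre.
- hoop: Wooden sieve hoop, 120 mm across, 30 mm tall; bystander. Origin under its centre.
Things that resemble listed ones, but are neither listed nor needed, are in the scene too. There is more than one size of the plate_l3b; the job needs the largest. There is more than one size of the plate_l3a; the one meant has the size given above.

How it is judged:
On the way, in this order (a step that is already met when the one before it is completed fails the run):
1. the isolator is off while no plate is on the bed yet (value of joint isolator below 0.12 rad and not (x of plate_l4 in the frame of bed between -0.062 and 0.062 m and y of plate_l4 in the frame of bed between -0.122 and 0.122 m) and not (x of plate_j4 in the frame of bed between -0.062 and 0.062 m and y of plate_j4 in the frame of bed between -0.122 and 0.122 m) and not (x of plate_l3a in the frame of bed between -0.062 and 0.062 m and y of plate_l3a in the frame of bed between -0.122 and 0.122 m) and not (x of plate_l3b in the frame of bed between -0.062 and 0.062 m and y of plate_l3b in the frame of bed between -0.122 and 0.122 m) and not (x of plate_i2a in the frame of bed between -0.062 and 0.062 m and y of plate_i2a in the frame of bed between -0.122 and 0.122 m) and not (x of plate_i2b in the frame of bed between -0.062 and 0.062 m and y of plate_i2b in the frame of bed between -0.122 and 0.122 m)), for 0.2 s.
2. with the isolator off, every plate lies flat on the bed's floor inside the rim (x of plate_l4 in the frame of bed between -0.062 and 0.062 m and y of plate_l4 in the frame of bed between -0.122 and 0.122 m and z of each of plate_l4, plate_j4, plate_l3a, plate_l3b, plate_i2a, plate_i2b in the frame of bed below 0.0285 m and angle between each of plate_l4, plate_j4, plate_l3a, plate_l3b, plate_i2a, plate_i2b's own z axis and vertical below 0.06 rad and x of plate_j4 in the frame of bed between -0.062 and 0.062 m and y of plate_j4 in the frame of bed between -0.122 and 0.122 m and x of plate_l3a in the frame of bed between -0.062 and 0.062 m and y of plate_l3a in the frame of bed between -0.122 and 0.122 m and x of plate_l3b in the frame of bed between -0.062 and 0.062 m and y of plate_l3b in the frame of bed between -0.122 and 0.122 m and x of plate_i2a in the frame of bed between -0.062 and 0.062 m and y of plate_i2a in the frame of bed between -0.122 and 0.122 m and x of plate_i2b in the frame of bed between -0.062 and 0.062 m and y of plate_i2b in the frame of bed between -0.122 and 0.122 m and value of joint isolator below 0.12 rad), for 0.2 s.
At the end, for the whole second after the job is handed in: Every plate present lies at rest, flat (within 0.06 rad) and grip up on the bed's floor (within 3.5 mm of it) inside the rim, and the toggle is at its on stop (above 1.08 rad) (x of plate_l4 in the frame of bed between -0.062 and 0.062 m and y of plate_l4 in the frame of bed between -0.122 and 0.122 m and z of each of plate_l4, plate_j4, plate_l3a, plate_l3b, plate_i2a, plate_i2b in the frame of bed below 0.0285 m and angle between each of plate_l4, plate_j4, plate_l3a, plate_l3b, plate_i2a, plate_i2b's own z axis and vertical below 0.06 rad and x of plate_j4 in the frame of bed between -0.062 and 0.062 m and y of plate_j4 in the frame of bed between -0.122 and 0.122 m and x of plate_l3a in the frame of bed between -0.062 and 0.062 m and y of plate_l3a in the frame of bed between -0.122 and 0.122 m and x of plate_l3b in the frame of bed between -0.062 and 0.062 m and y of plate_l3b in the frame of bed between -0.122 and 0.122 m and x of plate_i2a in the frame of bed between -0.062 and 0.062 m and y of plate_i2a in the frame of bed between -0.122 and 0.122 m and x of plate_i2b in the frame of bed between -0.062 and 0.062 m and y of plate_i2b in the frame of bed between -0.122 and 0.122 m and linear speed of each of plate_l4, plate_j4, plate_l3a, plate_l3b, plate_i2a, plate_i2b below 0.02 m/s and value of joint isolator above 1.08 rad); the robot touches nothing.
It fails at once if a bystander is pushed more than 60 mm (distance of any of bowl, spray, jar, spatula, cup, hoop from where it was at the start of the episode above 0.06 m).
Of plate_l4, plate_j4, plate_l3a, plate_l3b, plate_i2a, plate_i2b only 4 to 6 are there at a start; the rules pass over those that are not, and their reading is None.
At some moment in a run one of plate_l4, plate_j4, plate_l3a, plate_l3b, plate_i2a, plate_i2b may be knocked a few centimetres aside while the robot is not near it.
Once in a run the grip may slacken for a moment while it holds something.
It also fails if it takes over 210 s, if anything falls off the work surface, if the arm or the gripper's body presses on something with over 40 N, if the wrist force passes 120 N, or if a joint passes its speed limit or range.

## Robot

A 7-joint arm with a two-finger parallel gripper is mounted at the origin on the work surface. World frame = base frame: x ahead of the robot, y to its left, z up, the work surface at z = 0. Lengths are in m, angles in rad, forces in N, time in s.
With the tool pointing down it reaches from about 0.425 to 1.025 m from the base axis. Payload 3.6 kg.
Tool frame: the origin (TCP) lies midway between the tips of the shut fingers; the grasp point (between the pads) lies 19 mm behind it (grasp_offset is the distance from the TCP to the grasp point, in m); z points along the fingers, y is the line along which they close (so a half turn about z gives the same grasp; the last joint's range is limited). The gripper opens to 85 mm and grips with 20 to 120 N. Pads are 22 mm wide; open, the fingers measure 114 mm over their backs; the gripper's body (76 mm by 85 mm) begins 54 mm behind the grasp point. The pads swing forward as they close: fully open they stand 13 mm farther back than shut.
Start: joints at [-1.438, 0.591, 0.048, 1.609, -0.033, 0.943, -0.034], TCP at [0.163, 0.706, 0.231] pointing down, gripper open.
Joint ranges: [-2.69, 2.69], [-0.47, 2.24], [-1.27, 1.36], [0.19, 2.51], [-1.53, 4.68], [0.08, 2.07], [-3.09, 3.09]. Speed limits (rad/s): [2.57, 2.57, 3.14, 3.14, 3.14, 3.14, 3.14].

## Interface

Orientations are given as [roll, pitch, yaw] about the fixed x, y, z axes, in that order (R = Rz(yaw) Ry(pitch) Rx(roll)).
In Python, from workcell import state, capture, job_done, grasp_offset gives the robot as it stands.
- The arm moves only by the shell command python3 -m pendant 'ROWS' [OPENING] [FORCE]. ROWS is JSON, a list of rows, each an object with "translation": the shift along the world's x, y, z in cm, a list of three; "turn": the turn, a rotation vector about the world's x, y, z in degrees, a list of three. A call has 1 to 10 rows; each row is the pose to reach, as a shift and turn from the pose commanded when the call began; what a row does not reach only later rows make up. A row lasts 1/12 s, in which the tool goes at most 41.7 mm and 7.16 degrees, less where a joint would pass 70% of its speed; a pose out of reach is approached as far as the arm can. A call with a gripper value outside its range is refused whole. OPENING is the opening, from 0 (shut) to 1 (fully open), set as the call begins (- or left out, the last holds). The fingers move at their own pace and stop on an object; FORCE is the grip in N (left out, the last holds). Time passes only in rows, so rows that repeat a pose let the fingers close. It gives the time, the measured TCP pose, the force, the opening and the grip force at its end, in the units of the state.
- state(): the state, without advancing time (a new reading comes with each control period).
- capture(name): name is "side" or "top"; returns a dict with "img" (480x640x3 uint8, red, green, blue), "camera_matrix" (3x3 intrinsics, pixels), "k1" (the pictures are not rectified: a ray, as slopes to the right and down, at radius r is drawn at 1 + k1 r^2 times it, then the intrinsics apply), "extrinsics" (4x4, takes a point from world to camera coordinates). Camera axes: x right, y up, looking along -z (the intrinsics and any distortion apply to the point x, -y, -z); pixel columns grow to the right and rows downward; lengths in m; the calibration is good to about 2 mm. A picture is of the moment at which its call begins. There is no depth.
- job_done(): hands the job in; it is judged then, once.
The state is a dict: "time_s": time; "q": joint angles; "qd": joint speeds; "tau": joint torques, N m; "ee_pos": TCP position; "tool_rot": TCP orientation; "wrist_force": force on the tool from outside, world axes, zero at the start; "torque": the same for the moment, N m; "gripper_width": finger opening in m; "finger_force": force on a finger pad.
Only numpy, scipy, OpenCV 4.12 (cv2) and the standard library are available. Lean on these libraries where they do the work, as an engineer would, in place of code of your own. Each camera call takes 0.05 s, during which the arm holds its last target. There are 200 camera calls.

## Working session

There is one attempt and no reset: what is moved stays moved. The work goes in short steps, Python scripts to look and compute and a shell command to move; the robot and the scene stay as the last step left them, time stands still between calls to the robot, and variables do not carry over. Pictures are saved under pics/ and viewed, at most 14 in all, crops included, and the job is handed in when it is done.

```bash
ls; mkdir -p pics; cat > h.py <<'E'
import numpy as np, cv2
from workcell import state, capture, job_done, grasp_offset
def snap(n,f=None):
    c=capture(n)
    if f: cv2.imwrite('pics/'+f,c['img'][:,:,::-1])
    return c
def ray(c,uv):
    K=np.array(c['camera_matrix']);k=c['k1'];E=np.array(c['extrinsics'])
    uv=np.atleast_2d(np.array(uv,float))
    d=np.c_[(uv[:,0]-K[0,2])/K[0,0],(uv[:,1]-K[1,2])/K[1,1]]
    u=d.copy()
    for _ in range(20): u=d/(1+k*(u**2).sum(1,keepdims=True))
    D=np.c_[u[:,0],-u[:,1],-np.ones(len(u))]@E[:3,:3]
    return -E[:3,:3].T@E[:3,3],D
def plane(c,uv,z):
    o,D=ray(c,uv); return o+D*((z-o[2])/D[:,2:])
def proj(c,P):
    P=np.atleast_2d(P);E=np.array(c['extrinsics']);K=np.array(c['camera_matrix'])
    p=P@E[:3,:3].T+E[:3,3]; u=np.c_[p[:,0]/-p[:,2],-p[:,1]/-p[:,2]]
    u=u*(1+c['k1']*(u**2).sum(1,keepdims=True))
    return u*[K[0,0],K[1,1]]+[K[0,2],K[1,2]]
E
python3 - <<'E'
from h import *
s=state();print(s['ee_pos'],s['tool_rot'],s['gripper_width'],s['time_s'],grasp_offset)
for n in('top','side'):
    c=snap(n,n+'0.png');o,_=ray(c,[0,0]);print(n,o,c['k1'],np.array(c['camera_matrix'])[0,0],plane(c,[[0,0],[639,0],[0,479],[639,479]],0))
E
```

```text
pics
[0.16284412 0.70561248 0.23013515] [-3.13932150e+00  1.39993532e-04  2.91482247e+00] 0.0852930564678506 0.0 0.0187
top [0.35393659 0.00132959 1.10209677] -0.037712312852802445 460.06719495443673 [[ 1.22209656  0.90581133  0.        ]
 [ 1.29315702 -0.88129184  0.        ]
 [-0.00299087  0.70904321  0.        ]
 [ 0.03381296 -0.75372708  0.        ]]
side [-0.1023474  -1.01314833  1.1435913 ] -0.08666192867143488 579.1836531319799 [[ 0.11863778  2.89121921  0.        ]
 [ 3.5347549   0.96510382  0.        ]
 [-0.36919632 -0.2124197   0.        ]
 [ 0.76710419 -0.92463422  0.        ]]
```

View pics/top0.png

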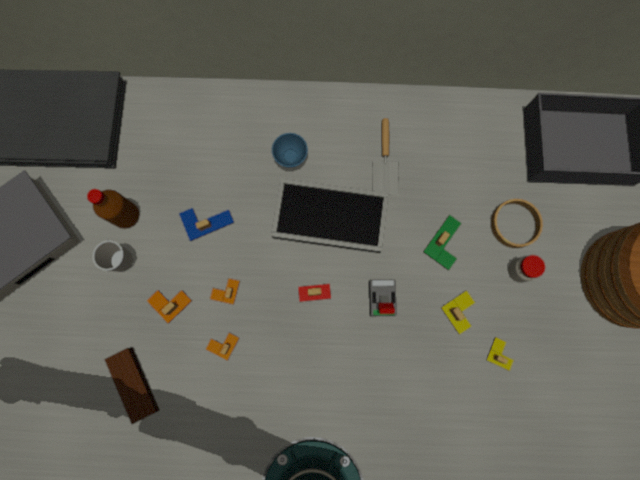

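View pics/side0.png

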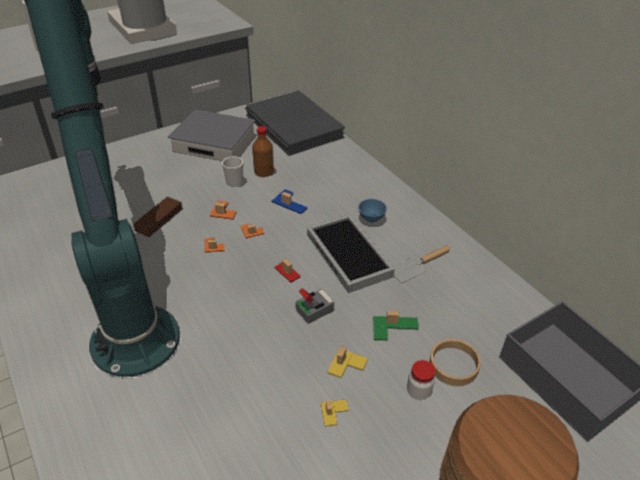

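Top view: the bed is at (330,215) and the isolator at (383,298), with its white end up (+x) and the red toggle leaning to the near, green end. The blue L is at (207,223), the green J at (442,242) and the red plate at (315,292); there is no white plate. Yellow candidates are (458,312) and (500,354). Orange candidates are (170,305), (226,292) and (223,346). The larger ones, (458,312) and (170,305), look right, and I'll measure them all to check.

```bash
cat >> h.py <<'E'
HUE={'blue':(105,122,150,70),'green':(50,80,120,50),'yellow':(24,34,150,80),'orange':(8,17,200,150),'red':(174,4,180,90)}
DIM={'blue':(116,76),'green':(116,76),'yellow':(76,76),'orange':(76,76),'red':(76,36)}
def blobs(img,col,minA=120):
    h=cv2.cvtColor(img,cv2.COLOR_RGB2HSV);a,b,s,v=HUE[col]
    H=h[...,0];m=((H>=a)&(H<=b)) if a<=b else ((H>=a)|(H<=b))
    m=(m&(h[...,1]>=s)&(h[...,2]>=v)).astype(np.uint8)
    n,l,st,ce=cv2.connectedComponentsWithStats(m,connectivity=4)
    return [(ce[i],(l==i).astype(np.uint8)) for i in range(1,n) if st[i,4]>=minA]
def rect(c,m,z):
    """minAreaRect in mm on plane z; returns centre, sides, angle and mask centroid"""
    k=np.kron(m,np.ones((1,1),np.uint8));v,u=np.nonzero(k)
    e=np.concatenate([np.c_[u+a,v+b] for a in(-.4,.4) for b in(-.4,.4)])
    P=plane(c,e,z)[:,:2]*1000
    (cx,cy),(w,h),t=cv2.minAreaRect(P.astype(np.float32))
    if w<h: w,h,t=h,w,t+90
    return np.array([cx,cy]),(w,h),t,P.mean(0)
def pose(col,R):
    """origin pose (mm, deg): plate frame from rect and missing corner"""
    ce,(w,h),t,cm=R
    if col=='red': return ce,(t+90)%180-90
    best=None
    for k in range(4):
        for off in ([0] if col in('yellow','orange') else [0]):
            a=np.deg2rad(t+90*k);x=np.array([np.cos(a),np.sin(a)]);y=np.array([-x[1],x[0]])
            if col in('blue','green') and k%2: continue
            d=cm-ce
            s=-1 if col=='green' else 1   # solid corner at -x and (-y*s): centroid lies there
            sc=-(d@x)-s*(d@y)
            if best is None or sc>best[0]: best=(sc,x,y,s,(t+90*k+180)%360-180)
    _,x,y,s,t=best
    o={'blue':(-10,-20),'green':(-10,20),'yellow':(-7,-20),'orange':(-7,-20)}[col]
    return ce+o[0]*x+o[1]*y,t
E
python3 - <<'E'
from h import *
for n in('top',):
    c=capture(n)
    for col in HUE:
        for ce,m in blobs(c['img'],col):
            R=rect(c,m,.008);p=pose(col,R)
            print(n,col,ce.round(),np.round(R[1],1),np.round(p[0],1),round(p[1],1))
    g=c['img'].astype(int).max(2)
    m=(g<45).astype(np.uint8);m[:, :250]=0;m[:,410:]=0;m[:170]=0;m[260:]=0
    v,u=np.nonzero(m);print(len(u),c['img'][215,330])
    for z in(.025,):
        R=rect(c,m,z);print('bed',R)
    im=cv2.resize(c['img'][260:380,130:530],None,fx=2,fy=4,interpolation=3)
    im=np.vstack([cv2.resize(c['img'][260:370,140:250],None,fx=2.6,fy=2.6),cv2.resize(c['img'][270:380,430:540],None,fx=2.6,fy=2.6)])
    im2=cv2.resize(c['img'][170:330,360:470],None,fx=572/160,fy=572/160)
    cv2.imwrite('pics/crop1.png',np.hstack([im,im2])[:,:,::-1])
E
```

```text
top blue [204. 223.] [114.8  75.3] [595.5 279.9] -64.5
top green [443. 244.] [115.9  75.3] [ 579.7 -292. ] -34.6
top yellow [458. 311.] [77.3 76.4] [ 402.4 -323.4] -145.9
top yellow [499. 354.] [60.1 59.2] [ 297.4 -421.3] -113.8
top red [ 94. 196.] [35.3 32.9] [664.4 561.1] -88.3
top red [533. 266.] [54.8 51.1] [ 523.1 -521.6] -88.4
top red [314. 293.] [73.5 33.5] [443.9   9.5] -82.5
4784 [26 30 29]
bed (array([632.30688477, -22.66098022]), (243.72467041015625, 121.38262939453125), 83.68108367919922, array([631.61507169, -22.89739462]))
```

View pics/crop1.png

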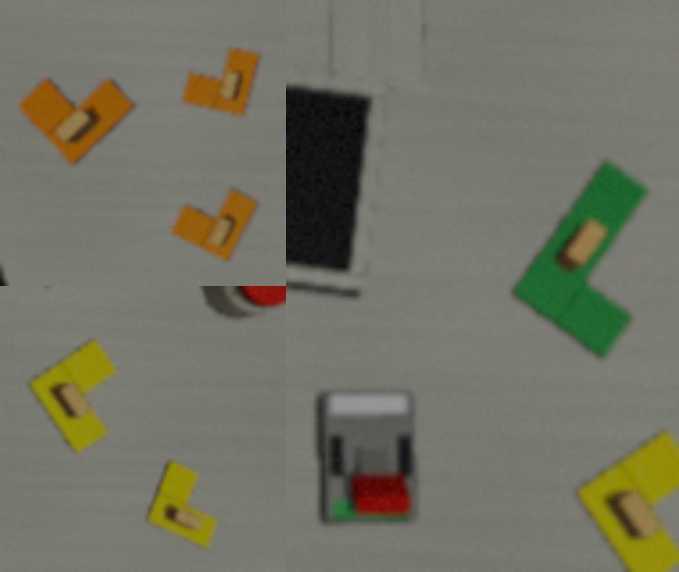

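The crop confirms the picks. The yellow at (458,312) is 77 mm, the stated size, while (500,354) is only 60 mm. The orange at (170,305) is clearly the largest of its three. Next I need the orange pose and the box pose.

```bash
sed -i "s/'orange':(8,17,200,150)/'orange':(7,19,190,110)/" h.py; python3 - <<'E'
from h import *
for n in('top','side'):
    c=capture(n)
    for col in HUE:
        for ce,m in blobs(c['img'],col):
            R=rect(c,m,.008);p=pose(col,R)
            if col=='orange' or n=='side':print(n,col,ce.round(),np.round(R[1],1),np.round(p[0],1),round(p[1],1))
c=capture('top');I=c['img'];h=cv2.cvtColor(I,cv2.COLOR_RGB2HSV)
sub=np.zeros(I.shape[:2],bool);sub[272:322,362:404]=1
for nm,m in(('white',(h[...,1]<30)&(h[...,2]>150)),('green',(h[...,0]>45)&(h[...,0]<85)&(h[...,1]>100)),('dark',h[...,2]<105),('red',((h[...,0]<6)|(h[...,0]>173))&(h[...,1]>150))):
    m=(m&sub).astype(np.uint8);v,u=np.nonzero(m)
    print(nm,len(u),(u.min(),u.max(),v.min(),v.max()),rect(c,m,{'red':.087}.get(nm,.035)))
# bed rim outer: bright band
print(I[205:260:1,330].mean(1).round())
E
```

```text
top orange [225. 292.] [56.2 55.7] [432.9 204.5] -11.5
top orange [168. 304.] [74.9 74.3] [395.4 343.2] -42.0
top orange [223. 346.] [56.6 56.1] [304.2 205. ] -25.7
side blue [290. 205.] [116.8  47. ] [623.6 264.2] 110.5
side green [391. 326.] [114.1  71.8] [ 580.1 -294.4] -32.0
side red [287. 273.] [76.4 34.9] [443.4   4.2] -82.1
side red [423. 370.] [57.2 56.3] [ 553.6 -457.1] -15.4
white 19 (np.int64(374), np.int64(391), np.int64(282), np.int64(283)) (array([ 469.20898438, -149.23789978]), (41.67234420776367, 4.208993911743164), 91.6957916021347, array([ 469.42985398, -150.49098808]))
green 28 (np.int64(373), np.int64(379), np.int64(310), np.int64(314)) (array([ 400.56967163, -134.57563782]), (15.653932571411133, 10.976585388183594), 91.61553740501404, array([ 400.47867558, -134.37278079]))
dark 809 (np.int64(368), np.int64(396), np.int64(279), np.int64(316)) (array([ 434.62988281, -148.28587341]), (87.43473052978516, 67.04346466064453), 1.6028624773025513, array([ 431.17237231, -147.14585988]))
red 147 (np.int64(378), np.int64(394), np.int64(302), np.int64(312)) (array([ 408.75076294, -150.02970886]), (36.238155364990234, 23.78417205810547), 95.9969801902771, array([ 408.65261109, -150.06169126]))
[ 24.  20.  18.  15.  26.  22.  17.  17.  22.  11.  22.  18.  13.  27.
  19.  23.  22.  20.  26.  23.  25.  22.  26.  16.  29.  20.  23.  16.
  23.  27.  19.  23.  17.  24.  67. 101. 122. 126. 113.  79.  58.  86.
 114. 123. 119. 119. 118. 120. 121. 122. 121. 121. 121. 120. 122.]
```

The box centre is about (435,-150) mm, with the toggle on and tilted towards -x. I'll straddle the toggle with open fingers and push it to +x.

```bash
R='';
python3 -m pendant '[{"translation":[13,-16,0],"turn":[0,0,-15]},{"translation":[13,-16,0],"turn":[0,0,-15]},{"translation":[13,-16,0],"turn":[0,0,-15]},{"translation":[13,-16,0],"turn":[0,0,-15]},{"translation":[13,-16,0],"turn":[0,0,-15]},{"translation":[28,-30,0],"turn":[0,0,-30]},{"translation":[28,-30,0],"turn":[0,0,-30]},{"translation":[28,-30,0],"turn":[0,0,-30]},{"translation":[28,-30,0],"turn":[0,0,-30]},{"translation":[28,-30,0],"turn":[0,0,-30]}]' 1 40
```

```text
time_s: 1.13
ee_pos: [0.4447, 0.4044, 0.2316]
tool_rot: [3.141, 0.001, 2.39]
wrist_force: [0.3, -0.3, -0.1]
gripper_width: 0.0856
finger_force: 0.0
```

```bash
python3 -m pendant '[{"translation":[3,-30,0],"turn":[0,0,-25]},{"translation":[3,-30,0],"turn":[0,0,-25]},{"translation":[3,-30,0],"turn":[0,0,-25]},{"translation":[3,-30,0],"turn":[0,0,-25]},{"translation":[3,-30,0],"turn":[0,0,-25]},{"translation":[3,-30,0],"turn":[0,0,-25]},{"translation":[3,-30,0],"turn":[0,0,-25]},{"translation":[3,-30,0],"turn":[0,0,-25]},{"translation":[3,-30,0],"turn":[0,0,-25]},{"translation":[3,-30,0],"turn":[0,0,-25]}]'
python3 -m pendant '[{"translation":[-4,-25.5,-3],"turn":[0,0,-22]},{"translation":[-4,-25.5,-3],"turn":[0,0,-22]},{"translation":[-4,-25.5,-3],"turn":[0,0,-22]},{"translation":[-4,-25.5,-3],"turn":[0,0,-22]},{"translation":[-4,-25.5,-3],"turn":[0,0,-22]},{"translation":[-4,-25.5,-3],"turn":[0,0,-22]},{"translation":[-4,-25.5,-3],"turn":[0,0,-22]},{"translation":[-4,-25.5,-3],"turn":[0,0,-22]},{"translation":[-4,-25.5,-3],"turn":[0,0,-22]},{"translation":[-4,-25.5,-3],"turn":[0,0,-22]}]'
python3 - <<'E'
from h import *
t=snap('top')['img'][220:380,290:480];s=snap('side')['img'][180:380,200:400]
cv2.imwrite('pics/a1.png',np.hstack([cv2.resize(t,(475,400)),cv2.resize(s,(400,400))])[:,:800,::-1])
E
```

```text
time_s: 1.97
ee_pos: [0.4732, 0.1065, 0.2315]
tool_rot: [3.141, -0.0, 1.953]
wrist_force: [-0.3, 1.0, 0.0]
gripper_width: 0.0852
finger_force: 0.0
time_s: 2.8
ee_pos: [0.4341, -0.146, 0.2012]
tool_rot: [-3.142, -0.001, 1.575]
wrist_force: [0.7, 0.6, -0.7]
gripper_width: 0.0852
finger_force: 0.0
```

View pics/a1.png

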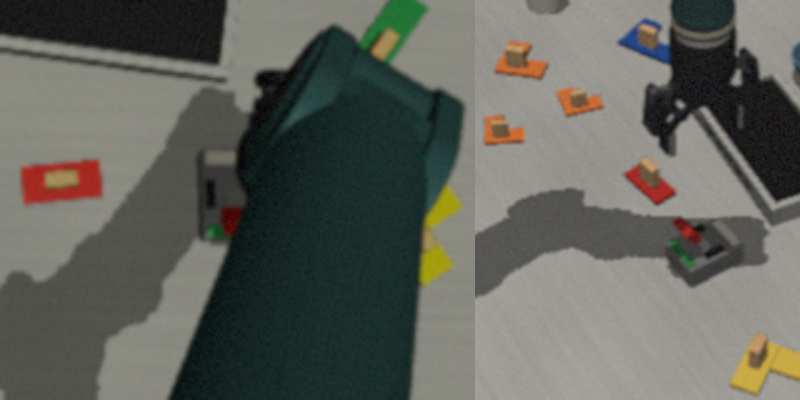

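```bash
python3 -m pendant '[{"translation":[-1,0,-8],"turn":[0,0,0]},{"translation":[-1,0,-8],"turn":[0,0,0]},{"translation":[-1,0,-8],"turn":[0,0,0]},{"translation":[-1,0,-12],"turn":[0,0,0]},{"translation":[-1,0,-14.5],"turn":[0,0,0]},{"translation":[-1,0,-14.5],"turn":[0,0,0]},{"translation":[-1,0,-14.5],"turn":[0,0,0]}]'
python3 -m pendant '[{"translation":[1,0,0],"turn":[0,0,0]},{"translation":[2,0,0],"turn":[0,0,0]},{"translation":[3,0,0],"turn":[0,0,0]},{"translation":[4,0,0],"turn":[0,0,0]},{"translation":[5,0,0],"turn":[0,0,0]},{"translation":[6,0,0],"turn":[0,0,0]},{"translation":[7,0,0],"turn":[0,0,0]},{"translation":[7,0,0],"turn":[0,0,0]},{"translation":[6,0,0],"turn":[0,0,0]},{"translation":[6,0,0],"turn":[0,0,0]}]'
python3 -m pendant '[{"translation":[0,0,4],"turn":[0,0,0]},{"translation":[0,0,8],"turn":[0,0,0]},{"translation":[0,0,12],"turn":[0,0,0]},{"translation":[0,4,14],"turn":[0,0,0]},{"translation":[0,8,14],"turn":[0,0,0]},{"translation":[0,12,14],"turn":[0,0,0]},{"translation":[0,16,14],"turn":[0,0,0]},{"translation":[0,20,14],"turn":[0,0,0]},{"translation":[0,20,14],"turn":[0,0,0]},{"translation":[0,20,14],"turn":[0,0,0]}]'
python3 - <<'E'
from h import *
c=snap('top','t2.png');t=c['img'][220:380,310:500];s=snap('side')['img'][180:380,200:400]
cv2.imwrite('pics/a2.png',np.hstack([cv2.resize(t,(475,400)),cv2.resize(s,(400,400))])[:,:800,::-1])
E
```

```text
time_s: 3.48
ee_pos: [0.4234, -0.1478, 0.0568]
tool_rot: [-3.141, -0.001, 1.572]
wrist_force: [0.2, -0.5, 0.3]
gripper_width: 0.0854
finger_force: 0.0
time_s: 4.32
ee_pos: [0.481, -0.1485, 0.0561]
tool_rot: [-3.14, -0.0, 1.57]
wrist_force: [-0.8, -0.3, 0.5]
gripper_width: 0.0858
finger_force: 0.0
time_s: 5.15
ee_pos: [0.4829, 0.0547, 0.1962]
tool_rot: [3.141, -0.001, 1.578]
wrist_force: [0.8, -0.2, -0.0]
gripper_width: 0.0851
finger_force: 0.0
```

View pics/a2.png

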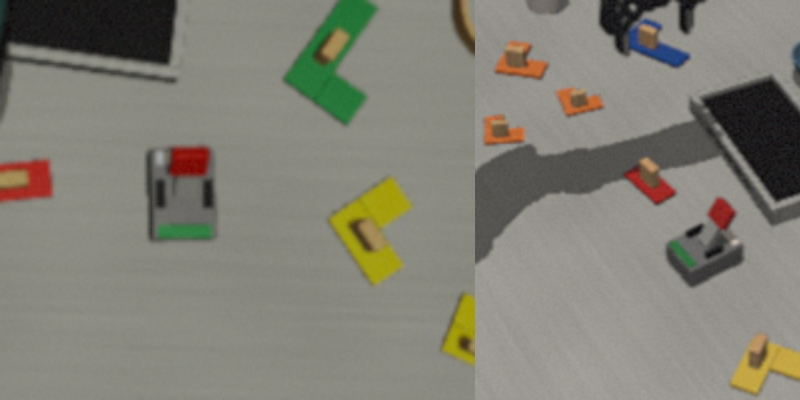

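The toggle now leans to the white end, so the isolator is off. In the left crop the red is at (190,160), next to the box's white end, and nothing is on the bed. Next I'll work out the packing layout.

```bash
cat > lay.py <<'E'
import numpy as np, itertools
P={'blue':([(0,0),(1,0),(2,0),(0,1)],30),'green':([(0,0),(1,0),(2,0),(0,-1)],30),'yellow':([(0,0),(1,0),(0,1)],13),'orange':([(0,0),(1,0),(0,1)],13),'red':([(0,0),(1,0)],20)}
rot=lambda p,k:(p if k==0 else rot((-p[1],p[0]),k-1))
def places(n):
    cs,o=P[n]
    for k in range(2 if n=='red' else 4):
        R=[rot(c,k) for c in cs]
        for i in range(3):
            for j in range(6):
                C=frozenset((a+i,b+j) for a,b in R)
                if all(0<=a<3 and 0<=b<6 for a,b in C):
                    d=rot((1,0),k);yield C,k*90,((i-1)*40+o*d[0],(j-2.5)*40+o*d[1])
def gap(A,B):  # finger rect of A (along plate y 31 half, 11 along x) vs bar of B: axis-aligned
    h=lambda k,x,y:(x,y) if k%180==0 else (y,x)
    a=h(A[1],11,31);b=h(B[1],15,7)
    return max(abs(A[2][0]-B[2][0])-a[0]-b[0],abs(A[2][1]-B[2][1])-a[1]-b[1])
names=list(P);opts=[list(places(n)) for n in names];sol=[]
def go(i,used,cur):
    if i==5:
        free=sorted({(a,b) for a in range(3) for b in range(6)}-used)
        g=min(gap(x,y) for x,y in itertools.permutations(cur,2))
        sol.append((g,free,cur));return
    for o in opts[i]:
        if not o[0]&used: go(i+1,used|o[0],cur+[o])
go(0,frozenset(),[])
E
python3 - <<'E'
from lay import *
sol.sort(key=lambda s:-s[0]);print(len(sol))
for g,f,c in sol[:14]: print(g,f,[(n[:2],o[1],o[2]) for n,o in zip(names,c)])
E
```

```text
5548
42 [(1, 1), (1, 2)] [('bl', 0, (-10, -100.0)), ('gr', 270, (40, -10.0)), ('ye', 90, (40, 73.0)), ('or', 270, (-40, 87.0)), ('re', 90, (-40, 0.0))]
42 [(1, 1), (1, 2)] [('bl', 0, (-10, -100.0)), ('gr', 270, (40, -10.0)), ('ye', 270, (-40, 87.0)), ('or', 90, (40, 73.0)), ('re', 90, (-40, 0.0))]
42 [(1, 4), (2, 5)] [('bl', 90, (40, -70.0)), ('gr', 90, (-40, 10.0)), ('ye', 90, (40, 33.0)), ('or', 270, (-40, -73.0)), ('re', 0, (-20, 100.0))]
42 [(1, 4), (2, 5)] [('bl', 90, (40, -70.0)), ('gr', 90, (-40, 10.0)), ('ye', 270, (-40, -73.0)), ('or', 90, (40, 33.0)), ('re', 0, (-20, 100.0))]
42 [(1, 2), (1, 4)] [('bl', 90, (40, -70.0)), ('gr', 270, (40, 70.0)), ('ye', 270, (-40, -73.0)), ('or', 270, (-40, 7.0)), ('re', 90, (-40, 80.0))]
42 [(1, 2), (1, 4)] [('bl', 90, (40, -70.0)), ('gr', 270, (40, 70.0)), ('ye', 270, (-40, 7.0)), ('or', 270, (-40, -73.0)), ('re', 90, (-40, 80.0))]
42 [(1, 3), (1, 4)] [('bl', 90, (40, 10.0)), ('gr', 0, (-10, 100.0)), ('ye', 90, (40, -87.0)), ('or', 270, (-40, -73.0)), ('re', 90, (-40, 0.0))]
42 [(1, 1), (1, 4)] [('bl', 90, (40, 10.0)), ('gr', 0, (-10, 100.
[... 262 characters left out ...]
, 10.0)), ('gr', 0, (-10, 100.0)), ('ye', 270, (-40, -73.0)), ('or', 270, (-40, 7.0)), ('re', 90, (40, -80.0))]
42 [(1, 1), (1, 4)] [('bl', 90, (40, 10.0)), ('gr', 0, (-10, 100.0)), ('ye', 270, (-40, 7.0)), ('or', 90, (40, -87.0)), ('re', 90, (-40, -80.0))]
42 [(1, 0), (1, 4)] [('bl', 90, (40, 10.0)), ('gr', 0, (-10, 100.0)), ('ye', 270, (-40, 7.0)), ('or', 270, (-40, -73.0)), ('re', 90, (40, -80.0))]
42 [(1, 0), (1, 4)] [('bl', 90, (40, 50.0)), ('gr', 270, (40, -50.0)), ('ye', 270, (-40, -73.0)), ('or', 270, (-40, 87.0)), ('re', 90, (-40, 0.0))]
42 [(1, 0), (1, 4)] [('bl', 90, (40, 50.0)), ('gr', 270, (40, -50.0)), ('ye', 270, (-40, 87.0)), ('or', 270, (-40, -73.0)), ('re', 90, (-40, 0.0))]
```

```bash
python3 - <<'E'
from lay import *
a={'blue':-58,'green':-28,'yellow':-140,'orange':-36,'red':-76}
w=lambda d,n:abs((d+180)%360-180) if n!='red' else abs((d+90)%180-90)
r=[]
for g,f,c in sol:
    if g<20: continue
    r.append((max(w(o[1]-a[n],n) for n,o in zip(names,c)),sum(w(o[1]-a[n],n) for n,o in zip(names,c)),g,f,[(n[:2],o[1],o[2]) for n,o in zip(names,c)]))
r.sort(key=lambda s:(s[0],s[1]))
for x in r[:8]: print(x)
E
```

```text
(62, 184, 32.0, [(0, 5), (1, 4)], [('bl', 270, (-40, -50.0)), ('gr', 270, (40, -10.0)), ('ye', 180, (27, 100.0)), ('or', 0, (13, -100.0)), ('re', 90, (-40, 40.0))])
(62, 184, 21, [(0, 3), (1, 4)], [('bl', 270, (-40, -50.0)), ('gr', 270, (40, -10.0)), ('ye', 180, (27, 100.0)), ('or', 0, (13, -100.0)), ('re', 90, (-40, 80.0))])
(62, 184, 21, [(0, 0), (1, 4)], [('bl', 270, (-40, -10.0)), ('gr', 270, (40, 70.0)), ('ye', 180, (27, -20.0)), ('or', 0, (13, -100.0)), ('re', 90, (-40, 80.0))])
(62, 184, 21, [(1, 3), (2, 5)], [('bl', 270, (-40, 70.0)), ('gr', 270, (40, 30.0)), ('ye', 180, (-13, -20.0)), ('or', 0, (-27, -100.0)), ('re', 90, (40, -80.0))])
(62, 194, 32.0, [(0, 5), (1, 5)], [('bl', 270, (-40, -50.0)), ('gr', 270, (40, -10.0)), ('ye', 270, (-40, 47.0)), ('or', 0, (13, -100.0)), ('re', 90, (40, 80.0))])
(62, 194, 32.0, [(0, 3), (1, 4)], [('bl', 270, (-40, -50.0)), ('gr', 270, (40, -10.0)), ('ye', 270, (-40, 87.0)), ('or', 0, (13, -100.0)), ('re', 90, (40, 80.0))])
(62, 194, 21.0, [(0, 5), (2, 4)], [('bl', 270, (-40, -50.0)), ('gr', 270, (40, -10.0)), ('ye', 270, (0, 87.0)), ('or', 0, (13, -100.0)), ('re', 90, (-40, 40.0))])
(62, 194, 21.0, [(0, 5), (1, 3)], [('bl', 270, (-40, 30.0)), ('gr', 270, (40, 70.0)), ('ye', 270, (0, -33.0)), ('or', 0, (-27, -100.0)), ('re', 90, (40, -80.0))])
```

```bash
cat >> h.py <<'E'
def measure(cols,cams=('top',)):
    for n in cams:
        c=capture(n)
        for col in cols:
            for ce,m in blobs(c['img'],col):
                R=rect(c,m,.008);p=pose(col,R);d=DIM[col]
                if abs(R[1][0]-d[0])<7 and abs(R[1][1]-d[1])<7:
                    print(n,col,ce.round(),np.round(R[1],1),np.round(p[0],1),round(p[1],1))
E
python3 - <<'E'
from h import *
measure(HUE)
I=cv2.imread('pics/top0.png')[:,:,::-1].copy();c=capture('top')
g=cv2.GaussianBlur(I.max(2),(3,3),0);m=(g<62).astype(np.uint8);m[:,:250]=0;m[:,410:]=0;m[:170]=0;m[255:]=0
n,l,st,_=cv2.connectedComponentsWithStats(m);k=1+st[1:,4].argmax()
v,u=np.nonzero(l==k)
a=np.deg2rad(-6.3);X=np.array([np.cos(a),np.sin(a)]);Y=np.array([-X[1],X[0]]);C=np.array([631.2,-22.6])
def edge(top,z):
    pts=[]
    if top in('t','b'):
        for q in range(u.min()+12,u.max()-12):
            s=v[u==q];pts.append((q,s.min()-.5 if top=='t' else s.max()+.5))
    else:
        for q in range(v.min()+14,v.max()-14):
            s=u[v==q];pts.append((s.min()-.5 if top=='l' else s.max()+.5,q))
    P=plane(c,pts,z)[:,:2]*1000-C;P=np.c_[P@X,P@Y]
    i,j=(1,0) if top in 'tb' else (0,1)
    f=np.polyfit(P[:,i],P[:,j],1);print(top,'offset',f[1].round(2),'slope deg',np.rad2deg(f[0]).round(2),(P[:,j]-np.polyval(f,P[:,i])).std().round(2))
edge('t',.025);edge('l',.025);edge('r',.025);edge('b',.034)
E
```

```text
top blue [204. 223.] [114.4  74.6] [595.3 279.8] -64.5
top green [443. 244.] [115.5  75.4] [ 579.7 -292. ] -34.8
top yellow [458. 311.] [76.5 76.2] [ 402.4 -323.4] -146.0
top orange [168. 304.] [74.9 74.3] [395.4 343.2] -42.0
top red [314. 293.] [73.9 33. ] [444.    9.7] -83.0
t offset 61.31 slope deg 0.02 0.74
l offset 121.36 slope deg 0.11 0.67
r offset -121.27 slope deg -0.21 0.69
b offset -61.68 slope deg 0.01 0.69
```

```bash
cat > to.py <<'E'
import sys,numpy as np
from workcell import state
x,y,z,yaw=map(float,sys.argv[1:5]);s=state();p=np.array(s['ee_pos'])
print('delta cm',((np.array([x,y,z])/1000-p)*100).round(2),'turn',round((yaw-np.rad2deg(s['tool_rot'][2])+180)%360-180,1),'tilt',np.round(s['tool_rot'][:2],3),'j7',round(s['q'][6],2),'w',round(s['gripper_width']*1000,1))
E
python3 -m pendant '[{"translation":[-8.8,28.9,0],"turn":[0,0,48]},{"translation":[-8.8,28.9,0],"turn":[0,0,48]},{"translation":[-8.8,28.9,0],"turn":[0,0,48]},{"translation":[-8.8,28.9,0],"turn":[0,0,48]},{"translation":[-8.8,28.9,0],"turn":[0,0,48]},{"translation":[-8.8,28.9,0],"turn":[0,0,48]},{"translation":[-8.8,28.9,0],"turn":[0,0,48]},{"translation":[-8.8,28.9,-8],"turn":[0,0,48]},{"translation":[-8.8,28.9,-8],"turn":[0,0,48]},{"translation":[-8.8,28.9,-8],"turn":[0,0,48]}]' 0.6 40
python3 to.py 395.4 343.2 14 138
```

```text
time_s: 6.18
ee_pos: [0.3918, 0.3379, 0.1105]
tool_rot: [-3.129, -0.001, 2.409]
wrist_force: [-0.6, -1.3, -0.5]
gripper_width: 0.0512
finger_force: 0.0
delta cm [ 0.36  0.53 -9.65] turn -0.0 tilt [-3.129e+00 -1.000e-03] j7 0.28 w 51.2
```

```bash
python3 -m pendant '[{"translation":[0,0,0],"turn":[0,0,0]},{"translation":[0,0,0],"turn":[0,0,0]},{"translation":[0,0,-3],"turn":[0,0,0]},{"translation":[0,0,-6],"turn":[0,0,0]},{"translation":[0,0,-6],"turn":[0,0,0]},{"translation":[0,0,-6],"turn":[0,0,0]}]'
python3 to.py 395.4 343.2 14 138
```

```text
time_s: 6.68
ee_pos: [0.3961, 0.3395, 0.0577]
tool_rot: [3.141, 0.0, 2.406]
wrist_force: [0.4, 0.3, -0.2]
gripper_width: 0.0513
finger_force: 0.0
delta cm [-0.07  0.37 -4.37] turn 0.1 tilt [3.141 0.   ] j7 0.31 w 51.3
```

```bash
python3 -m pendant '[{"translation":[-0.1,0.4,-2],"turn":[0,0,0]},{"translation":[-0.1,0.4,-4.4],"turn":[0,0,0]},{"translation":[-0.1,0.4,-4.4],"turn":[0,0,0]},{"translation":[-0.1,0.4,-4.4],"turn":[0,0,0]},{"translation":[-0.1,0.4,-4.4],"turn":[0,0,0]}]'
python3 -m pendant '[{"translation":[0,0,0],"turn":[0,0,0]},{"translation":[0,0,0],"turn":[0,0,0]},{"translation":[0,0,0],"turn":[0,0,0]},{"translation":[0,0,0],"turn":[0,0,0]},{"translation":[0,0,0],"turn":[0,0,0]},{"translation":[0,0,0],"turn":[0,0,0]},{"translation":[0,0,0],"turn":[0,0,0]}]' 0 60
python3 -m pendant '[{"translation":[0,0,3],"turn":[0,0,0]},{"translation":[0,0,6],"turn":[0,0,0]},{"translation":[0,0,10],"turn":[0,0,0]},{"translation":[0,0,12],"turn":[0,0,0]},{"translation":[0,0,12],"turn":[0,0,0]},{"translation":[0,0,12],"turn":[0,0,0]}]'
python3 - <<'E'
from h import *
X=np.deg2rad(-6.3);R=np.array([[np.cos(X),-np.sin(X)],[np.sin(X),np.cos(X)]])
for n,p,k in(('or',(13,-100),0),('bl',(-40,-50),270),('gr',(40,-10),270),('ye',(27,100),180),('re',(-40,40),90)): print(n,(R@p+[631.1,-22.6]).round(1),k-6.3)
E
```

```text
time_s: 7.1
ee_pos: [0.3953, 0.3449, 0.0145]
tool_rot: [3.139, 0.001, 2.408]
wrist_force: [-0.3, 0.2, -0.1]
gripper_width: 0.0509
finger_force: 0.0
time_s: 7.68
ee_pos: [0.3946, 0.3449, 0.0135]
tool_rot: [3.14, 0.0, 2.408]
wrist_force: [-1.2, 0.1, 8.7]
gripper_width: 0.0128
finger_force: 59.7
time_s: 8.18
ee_pos: [0.3944, 0.345, 0.1336]
tool_rot: [3.139, -0.0, 2.409]
wrist_force: [-0.8, 0.2, -0.7]
gripper_width: 0.0127
finger_force: 58.7
or [ 633.  -123.4] -6.3
bl [585.9 -67.9] 263.7
gr [669.8 -36.9] 263.7
ye [668.9  73.8] 173.7
re [595.7  21.5] 83.7
```

```bash
python3 -m pendant '[{"translation":[12,-24,2],"turn":[0,0,18]},{"translation":[12,-24,2],"turn":[0,0,18]},{"translation":[12,-24,2],"turn":[0,0,18]},{"translation":[12,-24,2],"turn":[0,0,18]},{"translation":[12,-24,2],"turn":[0,0,18]},{"translation":[12,-24,2],"turn":[0,0,18]},{"translation":[12,-24,2],"turn":[0,0,18]},{"translation":[12,-24,2],"turn":[0,0,18]},{"translation":[12,-24,2],"turn":[0,0,18]}]'
python3 -m pendant '[{"translation":[11.7,-22.9,-5],"turn":[0,0,17.7]},{"translation":[11.7,-22.9,-5],"turn":[0,0,17.7]},{"translation":[11.7,-22.9,-5],"turn":[0,0,17.7]},{"translation":[11.7,-22.9,-5],"turn":[0,0,17.7]},{"translation":[11.7,-22.9,-5],"turn":[0,0,17.7]},{"translation":[11.7,-22.9,-5],"turn":[0,0,17.7]},{"translation":[11.7,-22.9,-5],"turn":[0,0,17.7]},{"translation":[11.7,-22.9,-5],"turn":[0,0,17.7]},{"translation":[11.7,-22.9,-5],"turn":[0,0,17.7]},{"translation":[11.7,-22.9,-5],"turn":[0,0,17.7]}]'
python3 to.py 631.2 -123.2 39 173.7
python3 - <<'E'
from h import *
c=snap('side');s=c['img'][190:310,280:420];t=snap('top')['img'][160:280,250:410]
cv2.imwrite('pics/a3.png',np.hstack([cv2.resize(s,(400,343)),cv2.resize(t,(400,300))[:,:] if 0 else cv2.resize(t,(400,343))])[:,:,::-1])
E
```

```text
time_s: 8.93
ee_pos: [0.5133, 0.1027, 0.1509]
tool_rot: [-3.14, -0.002, 2.719]
wrist_force: [-0.7, 0.5, -0.7]
gripper_width: 0.0131
finger_force: 58.6
time_s: 9.77
ee_pos: [0.6299, -0.1207, 0.1014]
tool_rot: [3.139, -0.003, 3.036]
wrist_force: [0.3, 0.6, -1.3]
gripper_width: 0.0132
finger_force: 58.7
delta cm [ 0.13 -0.25 -6.24] turn -0.2 tilt [ 3.139e+00 -3.000e-03] j7 1.6 w 13.2
```

View pics/a3.png

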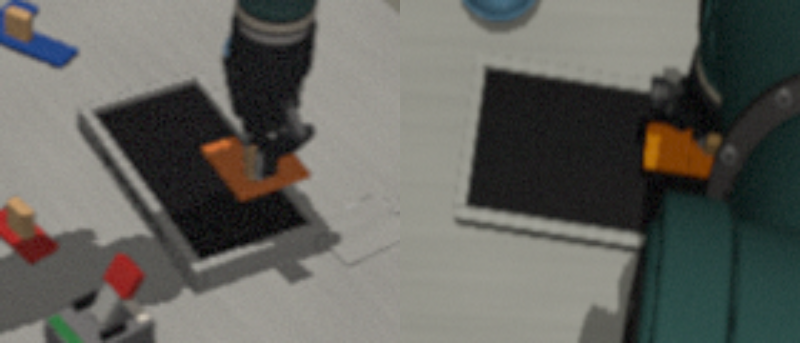

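The orange plate is held level over the near-right half of the bed (side crop (255,165)). I'll check its offset in the hand from the side view before lowering.

```bash
cat >> h.py <<'E'
def held(col,dz=-.006,area=(180,330,260,440)):
    c=capture('side');s=state();z=s['ee_pos'][2]+dz
    m0=np.zeros(c['img'].shape[:2],np.uint8);m0[area[0]:area[1],area[2]:area[3]]=1
    b=blobs(c['img']*m0[...,None],col);m=max(b,key=lambda q:q[1].sum())[1]
    R=rect(c,m,z);p=pose(col,R);t=np.array(s['ee_pos'][:2])*1000
    a=np.deg2rad(p[1]);d=p[0]-t
    print(col,'side rect',np.round(R[1],1),'origin',p[0].round(1),'ang',round(p[1],1),'tool',t.round(1),np.rad2deg(s['tool_rot'][2]).round(1),'off along plate x,y',(d@[np.cos(a),np.sin(a)]).round(1),(d@[-np.sin(a),np.cos(a)]).round(1))
E
python3 - <<'E'
from h import *
held('orange')
E
```

```text
Traceback (most recent call last):
  File "h.py", line 65, in held
    b=blobs(c['img']*m0[...,None],col);m=max(b,key=lambda q:q[1].sum())[1]
                                         ~~~^^^^^^^^^^^^^^^^^^^^^^^^^^^
ValueError: max() iterable argument is empty
```

```bash
sed -i "s/^def held/HUE2={'orange':(4,19,165,60),'yellow':(20,36,130,50),'red':(172,5,150,50),'green':(50,85,90,30),'blue':(103,125,120,30)}\ndef held/; s/b=blobs(c\['img'\]\*m0\[...,None\],col)/HUE.update(HUE2);b=blobs(c['img']*m0[...,None],col)/" h.py
python3 - <<'E'
from h import *
held('orange')
E
```

```text
orange side rect [87.8 77.9] origin [ 628.2 -125.8] ang -6.4 tool [ 630.7 -122. ] 173.9 off along plate x,y -2.0 -4.1
```

```bash
python3 -m pendant '[{"translation":[0.1,-0.1,-2],"turn":[0,0,0]},{"translation":[0.1,-0.1,-4],"turn":[0,0,0]},{"translation":[0.1,-0.1,-4.8],"turn":[0,0,0]},{"translation":[0.1,-0.1,-4.8],"turn":[0,0,0]},{"translation":[0.1,-0.1,-5.2],"turn":[0,0,0]},{"translation":[0.1,-0.1,-5.6],"turn":[0,0,0]},{"translation":[0.1,-0.1,-5.9],"turn":[0,0,0]},{"translation":[0.1,-0.1,-5.9],"turn":[0,0,0]}]'
python3 to.py 631.2 -123.2 39 173.7
python3 - <<'E'
from h import *
s=capture('side')['img'][190:310,280:420]
cv2.imwrite('pics/a4.png',cv2.resize(s,(560,480),interpolation=2)[:,:,::-1])
E
```

```text
time_s: 10.63
ee_pos: [0.632, -0.1255, 0.0433]
tool_rot: [3.142, 0.0, 3.032]
wrist_force: [-0.7, 0.4, -0.7]
gripper_width: 0.0132
finger_force: 58.7
delta cm [-0.08  0.23 -0.43] turn -0.0 tilt [3.142 0.   ] j7 1.61 w 13.2
```

View pics/a4.png

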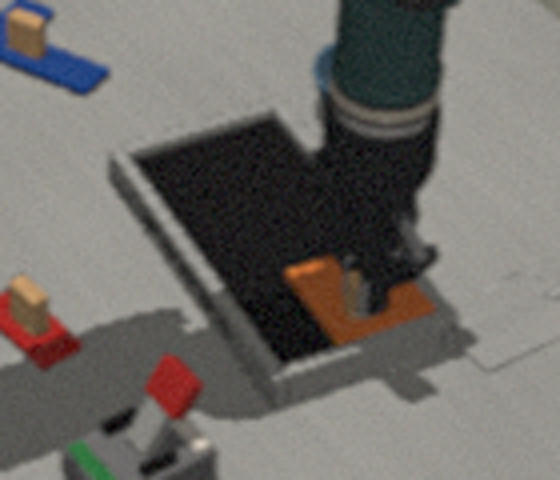

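```bash
python3 -m pendant '[{"translation":[-0.1,0.2,0],"turn":[0,0,0]},{"translation":[-0.1,0.2,0],"turn":[0,0,0]},{"translation":[-0.1,0.2,-0.2],"turn":[0,0,0]},{"translation":[-0.1,0.2,-0.4],"turn":[0,0,0]},{"translation":[-0.1,0.2,-0.5],"turn":[0,0,0]},{"translation":[-0.1,0.2,-0.5],"turn":[0,0,0]}]'
python3 -m pendant '[{"translation":[0,0,0],"turn":[0,0,0]},{"translation":[0,0,0],"turn":[0,0,0]},{"translation":[0,0,0],"turn":[0,0,0]},{"translation":[0,0,0],"turn":[0,0,0]}]' 0.35
python3 -m pendant '[{"translation":[0,0,2],"turn":[0,0,0]},{"translation":[0,0,5],"turn":[0,0,0]},{"translation":[0,0,9],"turn":[0,0,0]},{"translation":[0,4,12],"turn":[0,0,0]},{"translation":[0,8,12],"turn":[0,0,0]},{"translation":[0,12,12],"turn":[0,0,0]},{"translation":[0,16,12],"turn":[0,0,0]},{"translation":[0,20,12],"turn":[0,0,0]},{"translation":[0,24,12],"turn":[0,0,0]},{"translation":[0,24,12],"turn":[0,0,0]}]'
python3 - <<'E'
from h import *
c=snap('side','s3.png')
measure(HUE)
c=capture('top')
X=np.deg2rad(-6.3);B=np.array([np.cos(X),np.sin(X)])
for ce,m in blobs(c['img'],'orange'):
    R=rect(c,m,.033);p=pose('orange',R);d=p[0]-[631.1,-22.6];print(ce.round(),np.round(R[1],1),'bed',(d@B).round(1),(d@[-B[1],B[0]]).round(1),p[1])
E
```

```text
time_s: 11.18
ee_pos: [0.631, -0.1236, 0.0386]
tool_rot: [3.142, -0.0, 3.032]
wrist_force: [-0.4, 0.7, 2.3]
gripper_width: 0.0131
finger_force: 59.2
time_s: 11.52
ee_pos: [0.631, -0.1236, 0.0382]
tool_rot: [-3.142, 0.0, 3.032]
wrist_force: [0.7, -0.0, -0.4]
gripper_width: 0.0296
finger_force: 0.0
time_s: 12.35
ee_pos: [0.6301, 0.1305, 0.1584]
tool_rot: [3.133, -0.0, 3.047]
wrist_force: [-0.0, 2.8, -0.2]
gripper_width: 0.03
finger_force: 0.0
top green [443. 244.] [115.7  75.3] [ 579.7 -291.9] -34.6
top yellow [458. 311.] [76.5 76.2] [ 402.4 -323.4] -146.0
top orange [365. 214.] [81.2 80.9] [ 638.1 -126.4] -6.1
top red [314. 293.] [73.2 33.6] [443.7   9.6] -83.0
[366. 214.] [79.6 79.4] bed 11.6 -100.8 -6.106719970703125
```

The orange plate sits at bed (11.6,-100.8), within 1.5 mm of plan. Next is blue.

```bash
python3 -m pendant '[{"translation":[-3.6,16.3,0],"turn":[0,0,-58.2]},{"translation":[-3.6,16.3,0],"turn":[0,0,-58.2]},{"translation":[-3.6,16.3,0],"turn":[0,0,-58.2]},{"translation":[-3.6,16.3,0],"turn":[0,0,-58.2]},{"translation":[-3.6,16.3,0],"turn":[0,0,-58.2]},{"translation":[-3.6,16.3,-4],"turn":[0,0,-58.2]},{"translation":[-3.6,16.3,-8],"turn":[0,0,-58.2]},{"translation":[-3.6,16.3,-9],"turn":[0,0,-58.2]},{"translation":[-3.6,16.3,-9],"turn":[0,0,-58.2]},{"translation":[-3.6,16.3,-9],"turn":[0,0,-58.2]}]' 0.6
python3 -m pendant '[{"translation":[0,0,0],"turn":[0,0,0]},{"translation":[0,0,0],"turn":[0,0,0]},{"translation":[0,0,0],"turn":[0,0,0]}]'
python3 to.py 595.3 279.8 14 115.5
```

```text
time_s: 13.33
ee_pos: [0.5956, 0.277, 0.0678]
tool_rot: [-3.14, 0.002, 2.015]
wrist_force: [0.2, 0.0, 0.4]
gripper_width: 0.051
finger_force: 0.0
time_s: 13.58
ee_pos: [0.5965, 0.2793, 0.0701]
tool_rot: [3.138, -0.0, 2.016]
wrist_force: [1.9, -0.5, 0.3]
gripper_width: 0.0509
finger_force: 0.0
delta cm [-0.12  0.05 -5.61] turn -0.0 tilt [ 3.138 -0.   ] j7 0.25 w 50.9
```

```bash
python3 -m pendant '[{"translation":[-0.1,0,-2],"turn":[0,0,0]},{"translation":[-0.1,0,-4],"turn":[0,0,0]},{"translation":[-0.1,0,-5.5],"turn":[0,0,0]},{"translation":[-0.1,0,-5.5],"turn":[0,0,0]},{"translation":[-0.1,0,-5.5],"turn":[0,0,0]}]'
python3 to.py 595.3 279.8 14 115.5
python3 -m pendant '[{"translation":[0,0,0],"turn":[0,0,0]},{"translation":[0,0,0],"turn":[0,0,0]},{"translation":[0,0,0],"turn":[0,0,0]},{"translation":[0,0,0],"turn":[0,0,0]},{"translation":[0,0,0],"turn":[0,0,0]},{"translation":[0,0,0],"turn":[0,0,0]},{"translation":[0,0,0],"turn":[0,0,0]}]' 0 60
python3 -m pendant '[{"translation":[0,0,3],"turn":[0,0,0]},{"translation":[0,0,6],"turn":[0,0,0]},{"translation":[0,0,9],"turn":[0,0,0]},{"translation":[0,0,12],"turn":[0,0,0]},{"translation":[0,0,12],"turn":[0,0,0]},{"translation":[0,0,12],"turn":[0,0,0]}]'
python3 to.py 585.9 -67.9 39 83.7
```

```text
time_s: 14.0
ee_pos: [0.5938, 0.2791, 0.0131]
tool_rot: [-3.141, -0.0, 2.016]
wrist_force: [0.7, -0.2, -0.7]
gripper_width: 0.0514
finger_force: 0.0
delta cm [0.15 0.07 0.09] turn -0.0 tilt [-3.141 -0.   ] j7 0.27 w 51.4
time_s: 14.58
ee_pos: [0.5951, 0.2799, 0.0146]
tool_rot: [3.139, -0.0, 2.016]
wrist_force: [0.0, 0.0, 5.9]
gripper_width: 0.0131
finger_force: 60.1
time_s: 15.08
ee_pos: [0.5949, 0.2799, 0.1352]
tool_rot: [3.138, -0.0, 2.016]
wrist_force: [0.2, 0.4, -1.1]
gripper_width: 0.0129
finger_force: 59.3
delta cm [ -0.9  -34.78  -9.62] turn -31.8 tilt [ 3.138 -0.   ] j7 0.22 w 12.9
```

```bash
python3 -m pendant '[{"translation":[-0.9,-34.8,0],"turn":[0,0,-31.8]},{"translation":[-0.9,-34.8,0],"turn":[0,0,-31.8]},{"translation":[-0.9,-34.8,0],"turn":[0,0,-31.8]},{"translation":[-0.9,-34.8,0],"turn":[0,0,-31.8]},{"translation":[-0.9,-34.8,0],"turn":[0,0,-31.8]},{"translation":[-0.9,-34.8,0],"turn":[0,0,-31.8]},{"translation":[-0.9,-34.8,0],"turn":[0,0,-31.8]},{"translation":[-0.9,-34.8,0],"turn":[0,0,-31.8]},{"translation":[-0.9,-34.8,0],"turn":[0,0,-31.8]},{"translation":[-0.9,-34.8,0],"turn":[0,0,-31.8]}]'
python3 -m pendant '[{"translation":[0,0,-4],"turn":[0,0,0]},{"translation":[0,0,-7.5],"turn":[0,0,0]},{"translation":[0,0,-7.5],"turn":[0,0,0]},{"translation":[0,0,-7.5],"turn":[0,0,0]},{"translation":[0,0,-7.5],"turn":[0,0,0]}]'
python3 to.py 585.9 -67.9 39 83.7
python3 - <<'E'
from h import *
s=capture('side')['img'][190:310,280:420]
cv2.imwrite('pics/a5.png',cv2.resize(s,(560,480),interpolation=2)[:,:,::-1])
E
```

```text
time_s: 15.92
ee_pos: [0.5827, -0.0757, 0.1322]
tool_rot: [-3.139, 0.004, 1.451]
wrist_force: [-0.6, -0.7, -0.6]
gripper_width: 0.0128
finger_force: 59.1
time_s: 16.33
ee_pos: [0.5851, -0.068, 0.0585]
tool_rot: [-3.141, 0.0, 1.462]
wrist_force: [0.1, -0.1, -0.1]
gripper_width: 0.0126
finger_force: 59.0
delta cm [ 0.08  0.01 -1.95] turn -0.1 tilt [-3.141  0.   ] j7 0.39 w 12.6
```

View pics/a5.png

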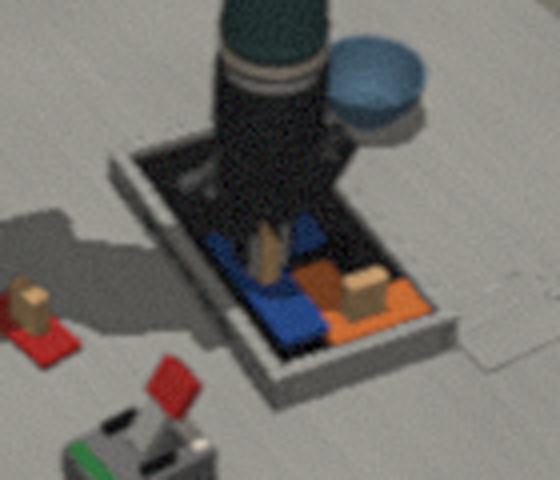

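Blue hovers over its slot (side crop (270,300)), just left of the seated orange plate (360,300). I'll lower it.

```bash
python3 -m pendant '[{"translation":[0,0,-0.7],"turn":[0,0,0]},{"translation":[0,0,-1.2],"turn":[0,0,0]},{"translation":[0,0,-1.5],"turn":[0,0,0]},{"translation":[0,0,-1.8],"turn":[0,0,0]},{"translation":[0,0,-2.0],"turn":[0,0,0]},{"translation":[0,0,-2.0],"turn":[0,0,0]}]'
python3 -m pendant '[{"translation":[0,0,0],"turn":[0,0,0]},{"translation":[0,0,0],"turn":[0,0,0]},{"translation":[0,0,0],"turn":[0,0,0]},{"translation":[0,0,0],"turn":[0,0,0]}]' 0.35
python3 -m pendant '[{"translation":[0,0,2],"turn":[0,0,0]},{"translation":[0,0,5],"turn":[0,0,0]},{"translation":[0,0,9],"turn":[0,0,0]},{"translation":[0,4,12],"turn":[0,0,0]},{"translation":[0,8,12],"turn":[0,0,0]},{"translation":[0,12,12],"turn":[0,0,0]},{"translation":[0,16,12],"turn":[0,0,0]},{"translation":[0,20,12],"turn":[0,0,0]},{"translation":[0,24,12],"turn":[0,0,0]},{"translation":[0,24,12],"turn":[0,0,0]}]'
cat >> h.py <<'E'
def inbed(cols,c=None):
    c=c or capture('top');X=np.deg2rad(-6.3);B=np.array([np.cos(X),np.sin(X)])
    for col in cols:
        for ce,m in blobs(c['img'],col,60):
            if 270<ce[0]<390 and 180<ce[1]<250:
                R=rect(c,m,.033);p=pose(col,R);d=p[0]-[631.1,-22.6];print(col,ce.round(),np.round(R[1],1),'bed',(d@B).round(1),(d@[-B[1],B[0]]).round(1),round(p[1]+6.3,1))
E
python3 - <<'E'
from h import *
measure(['green','yellow','red']);inbed(HUE)
E
```

```text
time_s: 16.88
ee_pos: [0.5851, -0.0684, 0.0396]
tool_rot: [-3.142, -0.001, 1.461]
wrist_force: [-2.2, 0.8, 8.3]
gripper_width: 0.013
finger_force: 60.7
time_s: 17.22
ee_pos: [0.5851, -0.0686, 0.0382]
tool_rot: [3.142, 0.0, 1.461]
wrist_force: [-0.0, 0.1, -0.4]
gripper_width: 0.0297
finger_force: 0.0
time_s: 18.05
ee_pos: [0.584, 0.1845, 0.1573]
tool_rot: [-3.14, -0.007, 1.476]
wrist_force: [-0.0, 1.8, -0.9]
gripper_width: 0.0298
finger_force: 0.0
top green [443. 244.] [115.7  74.8] [ 579.8 -291.7] -34.6
top yellow [459. 311.] [76.5 76.2] [ 402.4 -323.4] -146.0
top red [314. 293.] [73.5 32.8] [444.    9.5] -82.5
blue [349. 229.] [119.4  79.2] bed -41.1 -50.6 -90.2
orange [365. 214.] [79.2 78.3] bed 11.7 -100.3 0.2
```

```bash
python3 -m pendant '[{"translation":[-0.3,-40,0],"turn":[0,0,61]},{"translation":[-0.3,-40,0],"turn":[0,0,61]},{"translation":[-0.3,-40,0],"turn":[0,0,61]},{"translation":[-0.3,-40,0],"turn":[0,0,61]},{"translation":[-0.3,-40,0],"turn":[0,0,61]},{"translation":[-0.3,-40,0],"turn":[0,0,61]},{"translation":[-0.3,-40,0],"turn":[0,0,61]},{"translation":[-0.3,-40,0],"turn":[0,0,61]},{"translation":[-0.3,-40,0],"turn":[0,0,61]},{"translation":[-0.3,-40,0],"turn":[0,0,61]}]' 0.6
python3 -m pendant '[{"translation":[-0.2,-6.4,0],"turn":[0,0,0.6]},{"translation":[-0.2,-6.4,-4],"turn":[0,0,0.6]},{"translation":[-0.2,-6.4,-8],"turn":[0,0,0.6]},{"translation":[-0.2,-6.4,-9],"turn":[0,0,0.6]},{"translation":[-0.2,-6.4,-9],"turn":[0,0,0.6]},{"translation":[-0.2,-6.4,-9],"turn":[0,0,0.6]},{"translation":[-0.2,-6.4,-9],"turn":[0,0,0.6]}]'
python3 to.py 579.7 -291.9 14 145.3
python3 - <<'E'
from h import *
measure(['green','yellow','red'],('side',))
E
```

```text
time_s: 18.98
ee_pos: [0.5792, -0.2377, 0.1586]
tool_rot: [-3.138, 0.002, 2.518]
wrist_force: [-0.5, -0.1, 0.4]
gripper_width: 0.0511
finger_force: 0.0
time_s: 19.57
ee_pos: [0.5813, -0.2921, 0.07]
tool_rot: [3.141, 0.002, 2.537]
wrist_force: [0.2, 0.9, 1.5]
gripper_width: 0.0512
finger_force: 0.0
delta cm [-0.16  0.02 -5.6 ] turn -0.1 tilt [3.141e+00 2.000e-03] j7 1.5 w 51.2
side green [391. 326.] [112.8  75. ] [ 579.5 -296.8] -34.4
side red [288. 273.] [76.8 35.7] [443.9   4.1] -82.4
```

```bash
python3 -m pendant '[{"translation":[-0.1,0,-2],"turn":[0,0,0]},{"translation":[-0.1,0,-4],"turn":[0,0,0]},{"translation":[-0.1,0,-5.5],"turn":[0,0,0]},{"translation":[-0.1,0,-5.5],"turn":[0,0,0]},{"translation":[-0.1,0,-5.5],"turn":[0,0,0]}]'
python3 -m pendant '[{"translation":[0,0,0],"turn":[0,0,0]},{"translation":[0,0,0],"turn":[0,0,0]},{"translation":[0,0,0],"turn":[0,0,0]},{"translation":[0,0,0],"turn":[0,0,0]},{"translation":[0,0,0],"turn":[0,0,0]},{"translation":[0,0,0],"turn":[0,0,0]},{"translation":[0,0,0],"turn":[0,0,0]}]' 0 60
python3 -m pendant '[{"translation":[0,0,3],"turn":[0,0,0]},{"translation":[0,0,6],"turn":[0,0,0]},{"translation":[0,0,9],"turn":[0,0,0]},{"translation":[0,0,12],"turn":[0,0,0]},{"translation":[0,0,12],"turn":[0,0,0]},{"translation":[0,0,12],"turn":[0,0,0]}]'
python3 to.py 669.8 -36.9 39 83.7
```

```text
time_s: 20.03
ee_pos: [0.5793, -0.292, 0.0136]
tool_rot: [3.141, -0.0, 2.537]
wrist_force: [-0.2, 0.0, -0.6]
gripper_width: 0.0514
finger_force: 0.0
time_s: 20.62
ee_pos: [0.5799, -0.2931, 0.0146]
tool_rot: [3.141, 0.002, 2.536]
wrist_force: [0.1, 0.6, 5.9]
gripper_width: 0.0131
finger_force: 60.0
time_s: 21.12
ee_pos: [0.5801, -0.2932, 0.1353]
tool_rot: [3.141, 0.004, 2.536]
wrist_force: [0.1, 0.2, -0.8]
gripper_width: 0.0127
finger_force: 59.1
delta cm [ 8.97 25.63 -9.63] turn -61.6 tilt [3.141 0.004] j7 1.49 w 12.7
```

```bash
python3 -m pendant '[{"translation":[9,25.6,0],"turn":[0,0,-61.6]},{"translation":[9,25.6,0],"turn":[0,0,-61.6]},{"translation":[9,25.6,0],"turn":[0,0,-61.6]},{"translation":[9,25.6,0],"turn":[0,0,-61.6]},{"translation":[9,25.6,0],"turn":[0,0,-61.6]},{"translation":[9,25.6,0],"turn":[0,0,-61.6]},{"translation":[9,25.6,0],"turn":[0,0,-61.6]},{"translation":[9,25.6,0],"turn":[0,0,-61.6]},{"translation":[9,25.6,0],"turn":[0,0,-61.6]},{"translation":[9,25.6,0],"turn":[0,0,-61.6]}]'
python3 -m pendant '[{"translation":[0,0,-4],"turn":[0,0,0]},{"translation":[0,0,-7],"turn":[0,0,0]},{"translation":[0,0,-7],"turn":[0,0,0]},{"translation":[0,0,-7],"turn":[0,0,0]},{"translation":[0,0,-7],"turn":[0,0,0]},{"translation":[0,0,-7],"turn":[0,0,0]}]'
python3 to.py 669.8 -37.2 39 83.7
python3 - <<'E'
from h import *
s=capture('side')['img'][190:310,280:420]
cv2.imwrite('pics/a6.png',cv2.resize(s,(560,480),interpolation=2)[:,:,::-1])
E
```

```text
time_s: 21.95
ee_pos: [0.6675, -0.035, 0.1308]
tool_rot: [-3.137, 0.001, 1.462]
wrist_force: [0.7, 0.1, -1.0]
gripper_width: 0.0132
finger_force: 59.0
time_s: 22.45
ee_pos: [0.6704, -0.0375, 0.0651]
tool_rot: [3.138, 0.0, 1.461]
wrist_force: [0.7, 0.4, -0.9]
gripper_width: 0.0133
finger_force: 58.8
delta cm [-0.06  0.03 -2.61] turn 0.0 tilt [3.138 0.   ] j7 0.33 w 13.3
```

View pics/a6.png

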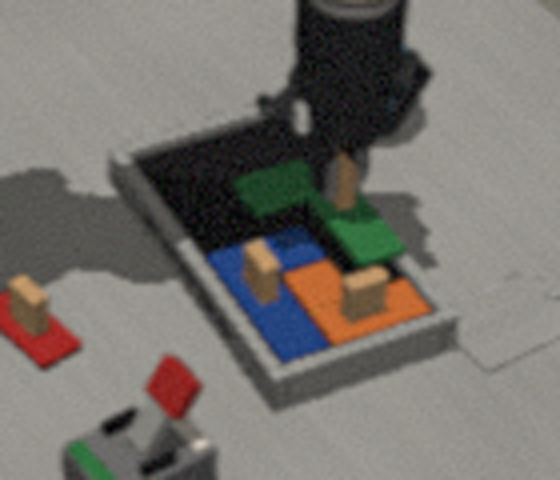

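Green (340,215) hovers over its slot with blue and orange seated flat. I'll lower it.

```bash
python3 -m pendant '[{"translation":[-0.1,0,-0.8],"turn":[0,0,0]},{"translation":[-0.1,0,-1.5],"turn":[0,0,0]},{"translation":[-0.1,0,-1.9],"turn":[0,0,0]},{"translation":[-0.1,0,-2.3],"turn":[0,0,0]},{"translation":[-0.1,0,-2.6],"turn":[0,0,0]},{"translation":[-0.1,0,-2.6],"turn":[0,0,0]}]'
python3 -m pendant '[{"translation":[0,0,0],"turn":[0,0,0]},{"translation":[0,0,0],"turn":[0,0,0]},{"translation":[0,0,0],"turn":[0,0,0]},{"translation":[0,0,0],"turn":[0,0,0]}]' 0.35
python3 -m pendant '[{"translation":[0,0,2],"turn":[0,0,0]},{"translation":[0,0,5],"turn":[0,0,0]},{"translation":[0,0,9],"turn":[0,0,0]},{"translation":[0,4,12],"turn":[0,0,0]},{"translation":[0,8,12],"turn":[0,0,0]},{"translation":[0,12,12],"turn":[0,0,0]},{"translation":[0,16,12],"turn":[0,0,0]},{"translation":[0,20,12],"turn":[0,0,0]},{"translation":[0,24,12],"turn":[0,0,0]},{"translation":[0,24,12],"turn":[0,0,0]}]'
python3 - <<'E'
from h import *
measure(['yellow','red']);inbed(HUE)
E
python3 to.py 402.4 -323.4 14 34
```

```text
time_s: 23.0
ee_pos: [0.6678, -0.0363, 0.0396]
tool_rot: [-3.14, -0.002, 1.461]
wrist_force: [-5.6, 1.5, 15.7]
gripper_width: 0.013
finger_force: 61.4
time_s: 23.33
ee_pos: [0.6679, -0.0366, 0.0369]
tool_rot: [-3.141, 0.0, 1.461]
wrist_force: [-0.1, 0.8, -0.8]
gripper_width: 0.0302
finger_force: 0.0
time_s: 24.17
ee_pos: [0.6664, 0.2184, 0.1557]
tool_rot: [-3.139, -0.008, 1.476]
wrist_force: [-0.4, 1.7, -0.6]
gripper_width: 0.0297
finger_force: 0.0
top yellow [458. 311.] [76.9 76.4] [ 402.2 -323.2] -145.9
top red [314. 293.] [73.4 33. ] [443.9   9.7] -82.8
blue [349. 229.] [119.1  78.1] bed -41.6 -50.8 -90.2
green [335. 204.] [121.   81.3] bed 37.1 -10.2 -90.0
orange [365. 214.] [79.2 78. ] bed 11.7 -100.4 -0.2
delta cm [-26.48 -53.09 -14.23] turn -50.1 tilt [-3.14e+00 -1.00e-03] j7 -0.07 w 29.9
```

```bash
python3 -m pendant '[{"translation":[-13,-27,0],"turn":[0,0,-30]},{"translation":[-13,-27,0],"turn":[0,0,-30]},{"translation":[-13,-27,0],"turn":[0,0,-30]},{"translation":[-13,-27,0],"turn":[0,0,-30]},{"translation":[-13,-27,0],"turn":[0,0,-30]},{"translation":[-13,-27,0],"turn":[0,0,-30]},{"translation":[-13,-27,0],"turn":[0,0,-30]},{"translation":[-13,-27,0],"turn":[0,0,-30]}]' 0.6
python3 -m pendant '[{"translation":[-13.5,-25.7,0],"turn":[0,0,-19.6]},{"translation":[-13.5,-25.7,0],"turn":[0,0,-19.6]},{"translation":[-13.5,-25.7,0],"turn":[0,0,-19.6]},{"translation":[-13.5,-25.7,0],"turn":[0,0,-19.6]},{"translation":[-13.5,-25.7,0],"turn":[0,0,-19.6]},{"translation":[-13.5,-25.7,0],"turn":[0,0,-19.6]},{"translation":[-13.5,-25.7,0],"turn":[0,0,-19.6]},{"translation":[-13.5,-25.7,-4],"turn":[0,0,-19.6]},{"translation":[-13.5,-25.7,-8],"turn":[0,0,-19.6]},{"translation":[-13.5,-25.7,-9],"turn":[0,0,-19.6]}]'
python3 -m pendant '[{"translation":[0,0,0],"turn":[0,0,0]},{"translation":[0,0,0],"turn":[0,0,0]},{"translation":[0,0,0],"turn":[0,0,0]}]'
python3 to.py 402.2 -323.2 14 34.1
```

```text
time_s: 24.93
ee_pos: [0.5326, -0.0769, 0.1581]
tool_rot: [3.14, 0.005, 0.923]
wrist_force: [-0.3, -0.4, 0.5]
gripper_width: 0.0514
finger_force: 0.0
time_s: 25.77
ee_pos: [0.3991, -0.3237, 0.0639]
tool_rot: [-3.135, 0.003, 0.59]
wrist_force: [-0.3, 1.7, 0.2]
gripper_width: 0.0513
finger_force: 0.0
time_s: 26.02
ee_pos: [0.4035, -0.3244, 0.0687]
tool_rot: [3.139, -0.0, 0.595]
wrist_force: [-1.0, 0.2, 0.8]
gripper_width: 0.0513
finger_force: 0.0
delta cm [-0.13  0.12 -5.47] turn 0.0 tilt [ 3.139 -0.   ] j7 0.36 w 51.3
```

```bash
python3 -m pendant '[{"translation":[-0.1,0.1,-2],"turn":[0,0,0]},{"translation":[-0.1,0.1,-4],"turn":[0,0,0]},{"translation":[-0.1,0.1,-5.4],"turn":[0,0,0]},{"translation":[-0.1,0.1,-5.4],"turn":[0,0,0]},{"translation":[-0.1,0.1,-5.4],"turn":[0,0,0]}]'
python3 -m pendant '[{"translation":[0,0,0],"turn":[0,0,0]},{"translation":[0,0,0],"turn":[0,0,0]},{"translation":[0,0,0],"turn":[0,0,0]},{"translation":[0,0,0],"turn":[0,0,0]},{"translation":[0,0,0],"turn":[0,0,0]},{"translation":[0,0,0],"turn":[0,0,0]},{"translation":[0,0,0],"turn":[0,0,0]}]' 0 60
python3 -m pendant '[{"translation":[0,0,3],"turn":[0,0,0]},{"translation":[0,0,6],"turn":[0,0,0]},{"translation":[0,0,9],"turn":[0,0,0]},{"translation":[0,0,12],"turn":[0,0,0]},{"translation":[0,0,12],"turn":[0,0,0]},{"translation":[0,0,12],"turn":[0,0,0]}]'
python3 to.py 668.9 73.8 39 -6.3
python3 - <<'E'
from h import *
s=capture('side')['img'][190:430,260:440]
cv2.imwrite('pics/a7.png',cv2.resize(s,(450,600),interpolation=2)[:,:,::-1])
E
```

```text
time_s: 26.43
ee_pos: [0.4028, -0.3229, 0.0144]
tool_rot: [3.14, -0.0, 0.596]
wrist_force: [-0.4, 0.6, -0.0]
gripper_width: 0.0511
finger_force: 0.0
time_s: 27.02
ee_pos: [0.4028, -0.3231, 0.0145]
tool_rot: [3.14, -0.001, 0.595]
wrist_force: [0.5, 0.4, 6.0]
gripper_width: 0.013
finger_force: 59.5
time_s: 27.52
ee_pos: [0.403, -0.3229, 0.1349]
tool_rot: [3.138, -0.002, 0.596]
wrist_force: [0.5, 0.1, -1.5]
gripper_width: 0.0132
finger_force: 58.9
delta cm [26.59 39.67 -9.59] turn -40.4 tilt [ 3.138e+00 -2.000e-03] j7 0.27 w 13.2
```

View pics/a7.png

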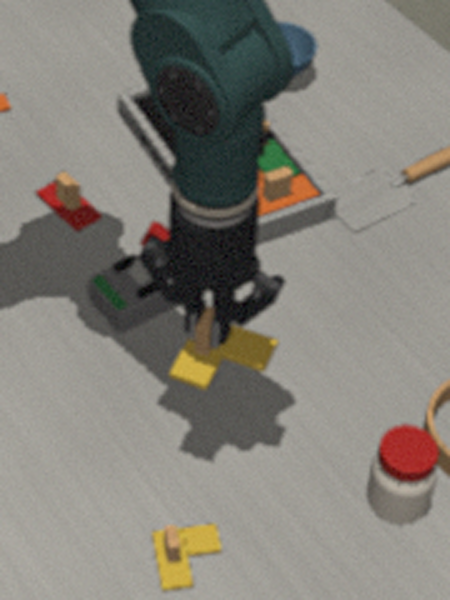

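The larger yellow plate is held, with the small one left at (180,555). Now I'll carry it to the bed.

```bash
python3 -m pendant '[{"translation":[19,20,2],"turn":[0,0,-25]},{"translation":[19,20,2],"turn":[0,0,-25]},{"translation":[19,20,2],"turn":[0,0,-25]},{"translation":[19,20,2],"turn":[0,0,-25]},{"translation":[19,20,2],"turn":[0,0,-25]},{"translation":[19,20,2],"turn":[0,0,-25]},{"translation":[19,20,2],"turn":[0,0,-25]},{"translation":[19,20,2],"turn":[0,0,-25]}]'
python3 -m pendant '[{"translation":[7.6,19.7,0],"turn":[0,0,-15.4]},{"translation":[7.6,19.7,0],"turn":[0,0,-15.4]},{"translation":[7.6,19.7,0],"turn":[0,0,-15.4]},{"translation":[7.6,19.7,0],"turn":[0,0,-15.4]},{"translation":[7.6,19.7,0],"turn":[0,0,-15.4]},{"translation":[7.6,19.7,0],"turn":[0,0,-15.4]},{"translation":[7.6,19.7,-4],"turn":[0,0,-15.4]},{"translation":[7.6,19.7,-8],"turn":[0,0,-15.4]},{"translation":[7.6,19.7,-9],"turn":[0,0,-15.4]},{"translation":[7.6,19.7,-9],"turn":[0,0,-15.4]}]'
python3 -m pendant '[{"translation":[0,0,0],"turn":[0,0,0]},{"translation":[0,0,0],"turn":[0,0,0]},{"translation":[0,0,0],"turn":[0,0,0]}]'
python3 to.py 668.9 73.8 39 -6.3
python3 - <<'E'
from h import *
s=capture('side')['img'][190:310,280:420]
cv2.imwrite('pics/a8.png',cv2.resize(s,(560,480),interpolation=2)[:,:,::-1])
E
```

```text
time_s: 28.23
ee_pos: [0.5969, -0.1144, 0.1506]
tool_rot: [-3.138, -0.0, 0.171]
wrist_force: [0.0, 0.3, -0.7]
gripper_width: 0.0131
finger_force: 58.8
time_s: 29.07
ee_pos: [0.6638, 0.0744, 0.0583]
tool_rot: [3.141, 0.01, -0.111]
wrist_force: [-0.3, 0.0, -0.9]
gripper_width: 0.0128
finger_force: 58.9
time_s: 29.32
ee_pos: [0.6696, 0.0734, 0.0656]
tool_rot: [-3.141, -0.004, -0.111]
wrist_force: [-0.5, -0.9, -0.7]
gripper_width: 0.0131
finger_force: 58.9
delta cm [-0.07  0.04 -2.66] turn 0.1 tilt [-3.141 -0.004] j7 -1.03 w 13.1
```

View pics/a8.png

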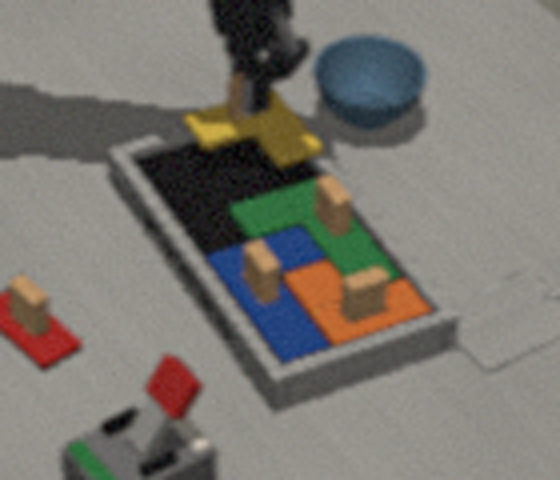

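Blue, green and orange all lie flat; yellow (255,125) hovers over its slot. I'll lower it.

```bash
python3 -m pendant '[{"translation":[0,0,-0.8],"turn":[0,0,0]},{"translation":[0,0,-1.5],"turn":[0,0,0]},{"translation":[0,0,-1.9],"turn":[0,0,0]},{"translation":[0,0,-2.3],"turn":[0,0,0]},{"translation":[0,0,-2.6],"turn":[0,0,0]},{"translation":[0,0,-2.6],"turn":[0,0,0]}]'
python3 -m pendant '[{"translation":[0,0,0],"turn":[0,0,0]},{"translation":[0,0,0],"turn":[0,0,0]},{"translation":[0,0,0],"turn":[0,0,0]},{"translation":[0,0,0],"turn":[0,0,0]}]' 0.35
python3 -m pendant '[{"translation":[0,0,2],"turn":[0,0,0]},{"translation":[0,0,5],"turn":[0,0,0]},{"translation":[0,0,9],"turn":[0,0,0]},{"translation":[-2,4,12],"turn":[0,0,0]},{"translation":[-4,8,12],"turn":[0,0,0]},{"translation":[-6,12,12],"turn":[0,0,0]},{"translation":[-8,16,12],"turn":[0,0,0]},{"translation":[-8,20,12],"turn":[0,0,0]},{"translation":[-8,20,12],"turn":[0,0,0]},{"translation":[-8,20,12],"turn":[0,0,0]}]'
python3 - <<'E'
from h import *
measure(['red']);inbed(HUE)
E
python3 to.py 443.9 9.6 14 97.2
```

```text
time_s: 29.87
ee_pos: [0.6677, 0.0748, 0.0396]
tool_rot: [-3.139, 0.002, -0.11]
wrist_force: [-5.7, 1.8, 16.5]
gripper_width: 0.0131
finger_force: 61.4
time_s: 30.2
ee_pos: [0.6679, 0.0745, 0.0369]
tool_rot: [3.141, 0.0, -0.11]
wrist_force: [0.1, 0.5, -0.6]
gripper_width: 0.0297
finger_force: 0.0
time_s: 31.03
ee_pos: [0.586, 0.2823, 0.1557]
tool_rot: [-3.139, 0.003, -0.099]
wrist_force: [-0.2, 0.7, -1.1]
gripper_width: 0.0297
finger_force: 0.0
top red [314. 293.] [73.2 33. ] [444.1   9.6] -82.0
blue [349. 229.] [119.1  78.1] bed -41.6 -50.8 -90.2
green [335. 204.] [120.6  81.3] bed 37.0 -10.4 -90.1
yellow [296. 200.] [80.8 79.9] bed 24.1 100.0 180.1
orange [365. 214.] [78.8 77.4] bed 11.5 -100.4 -0.2
delta cm [-14.37 -26.56 -14.28] turn 103.4 tilt [3.141 0.   ] j7 -1.4 w 30.1
```

```bash
python3 -m pendant '[{"translation":[-7,-13,0],"turn":[0,0,65]},{"translation":[-7,-13,0],"turn":[0,0,65]},{"translation":[-7,-13,0],"turn":[0,0,65]},{"translation":[-7,-13,0],"turn":[0,0,65]},{"translation":[-7,-13,0],"turn":[0,0,65]},{"translation":[-7,-13,0],"turn":[0,0,65]},{"translation":[-7,-13,0],"turn":[0,0,65]},{"translation":[-7,-13,0],"turn":[0,0,65]},{"translation":[-7,-13,0],"turn":[0,0,65]},{"translation":[-7,-13,0],"turn":[0,0,65]}]' 0.6
python3 -m pendant '[{"translation":[-7.4,-13.5,0],"turn":[0,0,38.8]},{"translation":[-7.4,-13.5,0],"turn":[0,0,38.8]},{"translation":[-7.4,-13.5,0],"turn":[0,0,38.8]},{"translation":[-7.4,-13.5,0],"turn":[0,0,38.8]},{"translation":[-7.4,-13.5,0],"turn":[0,0,38.8]},{"translation":[-7.4,-13.5,0],"turn":[0,0,38.8]},{"translation":[-7.4,-13.5,-4],"turn":[0,0,38.8]},{"translation":[-7.4,-13.5,-8],"turn":[0,0,38.8]},{"translation":[-7.4,-13.5,-9],"turn":[0,0,38.8]},{"translation":[-7.4,-13.5,-9],"turn":[0,0,38.8]}]'
python3 -m pendant '[{"translation":[0,0,0],"turn":[0,0,0]},{"translation":[0,0,0],"turn":[0,0,0]},{"translation":[0,0,0],"turn":[0,0,0]}]'
python3 to.py 444 9.6 14 97.5
```

```text
time_s: 31.97
ee_pos: [0.5182, 0.1414, 0.1578]
tool_rot: [3.141, -0.0, 1.022]
wrist_force: [-0.2, -1.1, -0.1]
gripper_width: 0.0514
finger_force: 0.0
time_s: 32.8
ee_pos: [0.4418, 0.0074, 0.0649]
tool_rot: [-3.135, 0.001, 1.696]
wrist_force: [0.5, -0.2, 0.5]
gripper_width: 0.0513
finger_force: 0.0
time_s: 33.05
ee_pos: [0.4449, 0.0089, 0.0684]
tool_rot: [3.139, 0.001, 1.7]
wrist_force: [0.1, 0.7, 0.5]
gripper_width: 0.0517
finger_force: 0.0
delta cm [-0.09  0.07 -5.44] turn 0.1 tilt [3.139e+00 1.000e-03] j7 0.58 w 51.7
```

```bash
python3 -m pendant '[{"translation":[-0.1,0.1,-2],"turn":[0,0,0]},{"translation":[-0.1,0.1,-4],"turn":[0,0,0]},{"translation":[-0.1,0.1,-5.4],"turn":[0,0,0]},{"translation":[-0.1,0.1,-5.4],"turn":[0,0,0]},{"translation":[-0.1,0.1,-5.4],"turn":[0,0,0]}]'
python3 -m pendant '[{"translation":[0,0,0],"turn":[0,0,0]},{"translation":[0,0,0],"turn":[0,0,0]},{"translation":[0,0,0],"turn":[0,0,0]},{"translation":[0,0,0],"turn":[0,0,0]},{"translation":[0,0,0],"turn":[0,0,0]},{"translation":[0,0,0],"turn":[0,0,0]},{"translation":[0,0,0],"turn":[0,0,0]}]' 0 60
python3 -m pendant '[{"translation":[0,0,3],"turn":[0,0,0]},{"translation":[0,0,6],"turn":[0,0,0]},{"translation":[0,0,9],"turn":[0,0,0]},{"translation":[0,0,12],"turn":[0,0,0]},{"translation":[0,0,12],"turn":[0,0,0]},{"translation":[0,0,12],"turn":[0,0,0]}]'
python3 to.py 594.5 23.7 39 83.7
```

```text
time_s: 33.47
ee_pos: [0.4434, 0.0103, 0.0138]
tool_rot: [3.141, 0.0, 1.701]
wrist_force: [0.1, -0.5, 0.2]
gripper_width: 0.0512
finger_force: 0.0
time_s: 34.05
ee_pos: [0.4437, 0.0105, 0.0144]
tool_rot: [3.14, 0.0, 1.702]
wrist_force: [0.5, 0.2, 6.6]
gripper_width: 0.0127
finger_force: 59.5
time_s: 34.55
ee_pos: [0.444, 0.0109, 0.135]
tool_rot: [3.137, -0.0, 1.703]
wrist_force: [0.1, -0.1, -0.7]
gripper_width: 0.0129
finger_force: 58.8
delta cm [15.05  1.28 -9.6 ] turn -13.9 tilt [ 3.137 -0.   ] j7 0.51 w 12.9
```

```bash
python3 -m pendant '[{"translation":[15,1.3,0],"turn":[0,0,-13.9]},{"translation":[15,1.3,0],"turn":[0,0,-13.9]},{"translation":[15,1.3,0],"turn":[0,0,-13.9]},{"translation":[15,1.3,0],"turn":[0,0,-13.9]},{"translation":[15,1.3,0],"turn":[0,0,-13.9]},{"translation":[15,1.3,-3],"turn":[0,0,-13.9]},{"translation":[15,1.3,-6.5],"turn":[0,0,-13.9]},{"translation":[15,1.3,-7],"turn":[0,0,-13.9]},{"translation":[15,1.3,-7],"turn":[0,0,-13.9]},{"translation":[15,1.3,-7],"turn":[0,0,-13.9]}]'
python3 -m pendant '[{"translation":[0,0,0],"turn":[0,0,0]},{"translation":[0,0,0],"turn":[0,0,0]},{"translation":[0,0,0],"turn":[0,0,0]}]'
python3 to.py 594.5 23.7 39 83.7
python3 - <<'E'
from h import *
s=capture('side')['img'][190:310,280:420]
cv2.imwrite('pics/a9.png',cv2.resize(s,(560,480),interpolation=2)[:,:,::-1])
E
```

```text
time_s: 35.38
ee_pos: [0.5922, 0.0229, 0.063]
tool_rot: [-3.14, 0.0, 1.458]
wrist_force: [0.7, -0.1, -1.2]
gripper_width: 0.0131
finger_force: 58.8
time_s: 35.63
ee_pos: [0.5939, 0.0235, 0.0648]
tool_rot: [3.139, -0.001, 1.459]
wrist_force: [-0.2, 1.3, -0.7]
gripper_width: 0.0129
finger_force: 58.8
delta cm [ 0.06  0.02 -2.58] turn 0.1 tilt [ 3.139e+00 -1.000e-03] j7 0.35 w 12.9
```

View pics/a9.png

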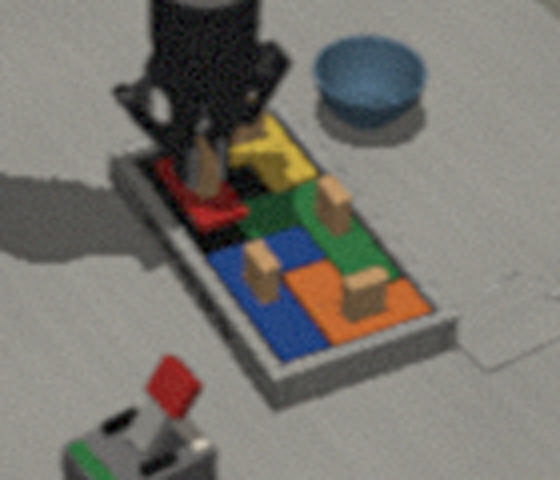

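Red (200,200) hovers over its slot and the other four lie flat. I'll lower it in small steps.

```bash
python3 -m pendant '[{"translation":[0.05,0,-0.8],"turn":[0,0,0]},{"translation":[0.05,0,-1.5],"turn":[0,0,0]},{"translation":[0.05,0,-1.9],"turn":[0,0,0]},{"translation":[0.05,0,-2.2],"turn":[0,0,0]},{"translation":[0.05,0,-2.5],"turn":[0,0,0]},{"translation":[0.05,0,-2.5],"turn":[0,0,0]}]'
python3 to.py 594.5 23.7 39 83.7
```

```text
time_s: 36.18
ee_pos: [0.593, 0.0235, 0.0394]
tool_rot: [-3.14, -0.002, 1.459]
wrist_force: [-4.0, 0.4, 12.9]
gripper_width: 0.0132
finger_force: 60.7
delta cm [ 0.15  0.02 -0.04] turn 0.1 tilt [-3.14e+00 -2.00e-03] j7 0.38 w 13.2
```

```bash
python3 -m pendant '[{"translation":[0,0,0],"turn":[0,0,0]},{"translation":[0,0,0],"turn":[0,0,0]},{"translation":[0,0,0],"turn":[0,0,0]},{"translation":[0,0,0],"turn":[0,0,0]}]' 0.35
python3 -m pendant '[{"translation":[0,0,2],"turn":[0,0,0]},{"translation":[0,0,5],"turn":[0,0,0]},{"translation":[0,0,9],"turn":[0,0,0]},{"translation":[-2,-4,12],"turn":[0,0,0]},{"translation":[-8,-17.3,12],"turn":[0,0,6]},{"translation":[-8,-17.3,12],"turn":[0,0,6]},{"translation":[-8,-17.3,12],"turn":[0,0,6]},{"translation":[-8,-17.3,12],"turn":[0,0,6]},{"translation":[-8,-17.3,12],"turn":[0,0,6]},{"translation":[-8,-17.3,12],"turn":[0,0,6]}]'
python3 to.py 510 -149 65 90
python3 - <<'E'
from h import *
c=capture('top');inbed(HUE,c)
s=capture('side')['img'][170:310,260:420]
cv2.imwrite('pics/a10.png',np.hstack([cv2.resize(s,(400,350),interpolation=2),cv2.resize(c['img'][170:310,260:420],(400,350),interpolation=2)])[:,:,::-1])
E
```

```text
time_s: 36.52
ee_pos: [0.5934, 0.0234, 0.038]
tool_rot: [-3.141, 0.0, 1.459]
wrist_force: [-0.3, -0.5, -0.4]
gripper_width: 0.0298
finger_force: 0.0
time_s: 37.35
ee_pos: [0.5123, -0.1521, 0.1585]
tool_rot: [-3.142, 0.001, 1.558]
wrist_force: [1.1, -0.1, 0.3]
gripper_width: 0.0295
finger_force: 0.0
delta cm [-0.23  0.31 -9.35] turn 0.7 tilt [-3.142e+00  1.000e-03] j7 0.65 w 29.5
blue [347. 228.] [117.7  78.1] bed -41.6 -49.4 -90.2
green [335. 204.] [121.   80.6] bed 37.5 -10.2 -90.0
yellow [297. 200.] [81.8 80.3] bed 23.9 99.8 180.1
orange [365. 214.] [79.5 78.6] bed 11.9 -100.7 -0.2
red [311. 229.] [80.  37.4] bed -42.3 40.2 90.2
```

View pics/a10.png

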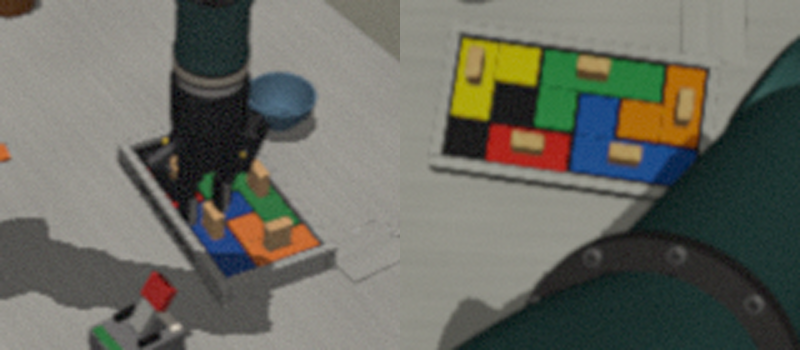

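The top crop shows all five plates flat and in their slots. Now I'll flip the isolator on with shut fingers, pushing towards -x.

```bash
python3 -m pendant '[{"translation":[0,0.1,0],"turn":[0,0,0]},{"translation":[0,0.1,0],"turn":[0,0,0]},{"translation":[0,0.1,-3],"turn":[0,0,0]},{"translation":[0,0.1,-6],"turn":[0,0,0]},{"translation":[0,0.1,-9.2],"turn":[0,0,0]},{"translation":[0,0.1,-9.2],"turn":[0,0,0]},{"translation":[0,0.1,-9.2],"turn":[0,0,0]}]' 0 30
python3 -m pendant '[{"translation":[-1,0,0],"turn":[0,0,0]},{"translation":[-2,0,0],"turn":[0,0,0]},{"translation":[-3,0,0],"turn":[0,0,0]},{"translation":[-4,0,0],"turn":[0,0,0]},{"translation":[-5,0,0],"turn":[0,0,0]},{"translation":[-6,0,0],"turn":[0,0,0]},{"translation":[-7,0,0],"turn":[0,0,0]},{"translation":[-7.4,0,0],"turn":[0,0,0]},{"translation":[-7.4,0,0],"turn":[0,0,0]},{"translation":[-6,0,0],"turn":[0,0,0]}]'
python3 -m pendant '[{"translation":[1,0,4],"turn":[0,0,0]},{"translation":[1,0,8],"turn":[0,0,0]},{"translation":[1,0,12],"turn":[0,0,0]},{"translation":[1,-4,13],"turn":[0,0,0]},{"translation":[1,-8,13],"turn":[0,0,0]},{"translation":[1,-12,13],"turn":[0,0,0]},{"translation":[1,-16,13],"turn":[0,0,0]},{"translation":[1,-20,13],"turn":[0,0,0]},{"translation":[1,-22,13],"turn":[0,0,0]},{"translation":[1,-22,13],"turn":[0,0,0]}]'
python3 - <<'E'
from h import *
c=capture('top');inbed(HUE,c)
s=capture('side')['img'][170:310,260:420];s=capture('side')['img'][180:330,260:430]
cv2.imwrite('pics/a11.png',np.hstack([cv2.resize(s,(400,352),interpolation=2),cv2.resize(c['img'][170:330,260:430],(400,352),interpolation=2)])[:,:,::-1])
E
```

```text
time_s: 38.03
ee_pos: [0.5127, -0.1474, 0.0652]
tool_rot: [-3.138, -0.001, 1.565]
wrist_force: [-0.5, -0.4, -0.2]
gripper_width: 0.0002
finger_force: 0.0
time_s: 38.87
ee_pos: [0.4497, -0.1484, 0.0661]
tool_rot: [-3.137, -0.002, 1.561]
wrist_force: [-0.3, -0.2, -1.2]
gripper_width: 0.0
finger_force: 0.0
time_s: 39.7
ee_pos: [0.4627, -0.3757, 0.1972]
tool_rot: [3.14, 0.007, 1.557]
wrist_force: [-0.0, 0.3, -0.1]
gripper_width: -0.0001
finger_force: 0.0
blue [349. 229.] [119.1  78.1] bed -41.6 -50.8 -90.2
green [335. 204.] [120.6  81. ] bed 37.2 -10.3 -90.0
yellow [296. 200.] [81. 80.] bed 24.2 100.1 179.8
orange [365. 214.] [79.2 77.7] bed 11.7 -100.3 -0.2
red [311. 229.] [79.7 37.3] bed -42.4 40.1 89.8
```

View pics/a11.png

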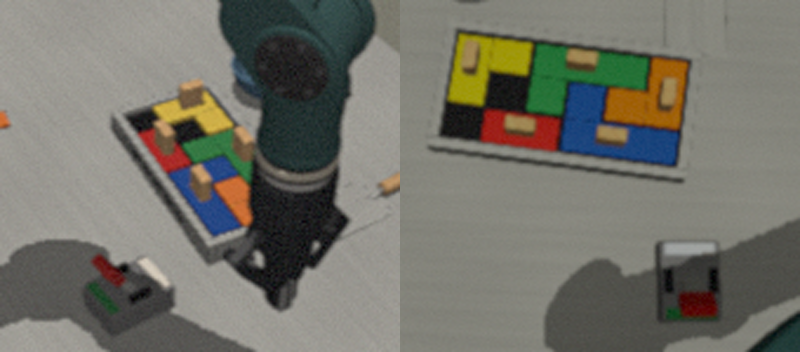

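The toggle leans to the green end (right crop (698,303)), so the isolator is on. All five plates lie flat in the bed and the arm is clear, so I'm handing in.

```bash
python3 -m pendant '[{"translation":[0,0,0],"turn":[0,0,0]},{"translation":[0,0,0],"turn":[0,0,0]},{"translation":[0,0,0],"turn":[0,0,0]},{"translation":[0,0,0],"turn":[0,0,0]}]' | head -1; python3 -c "from workcell import job_done; print(job_done())"
```

```text
time_s: 40.18
the job is handed in; nothing more can be done
None
```

The job is handed in: the isolator was switched off first, all five plates present (no white one) were packed flat on the bed, and the isolator was flipped back on; no verdict was returned.

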